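Sort the tea-bar smallware after the rush

TASK

Put the smallware left on the tea counter back where each kind belongs: stand the two squeeze bottles upright in the divided steel pan, one in each bay, stand the two hourglass jiggers upright, foot down, on the perforated drip tray, one on each side of its middle rib, and lay the teapot lid, knob up, flat on the floor of the square grey tub. Leave the white sample cup and the tea tin where they stand, and let go of everything at the end.

Things in the scene. Friction and masses are not known exactly. Their poses are not given: they have to be found in the camera images.
- bottle_a: squeeze bottle, white round body 46 mm in diameter and straight up to 66 mm, then a grey cap and pointed nozzle, 102 mm high in all; about 140 g; stands upright and loose. Origin: centre of its underside, z up. The two bottles are alike.
- bottle_b: squeeze bottle, white round body 46 mm in diameter and straight up to 66 mm, then a grey cap and pointed nozzle, 102 mm high in all; about 140 g; stands upright and loose. Origin: centre of its underside, z up. The two bottles are alike.
- jigger_a: bar measure (jigger) of plain steel, hourglass-shaped, 72 mm high: conical foot 48 mm in diameter at the bottom narrowing to a 26 mm waist at 30 mm height, and above it (from 34 mm up to the rim) a straight, open round cup 34 mm in outer diameter; about 100 g; stands upright and loose. Origin: centre of its foot's underside, z up. The two jiggers are alike.
- jigger_b: bar measure (jigger) of plain steel, hourglass-shaped, 72 mm high: conical foot 48 mm in diameter at the bottom narrowing to a 26 mm waist at 30 mm height, and above it (from 34 mm up to the rim) a straight, open round cup 34 mm in outer diameter; about 100 g; stands upright and loose. Origin: centre of its foot's underside, z up. The two jiggers are alike.
- pot_lid: dark steel teapot lid lying flat, knob up: disc 76 mm in diameter, 4 mm thick at the rim and domed to 12 mm; on top an upright black cylinder knob 22 mm in diameter from 12 to 42 mm height; about 120 g, loose. Origin: centre of its underside, z up.
- pan: fixed steel pan, open at the top, 120 mm along its x, 200 mm along its y, 35 mm high, walls and floor 3 mm; one wall across the middle, as high as the sides, makes two bays of about 114 x 95 mm, centred at y = +50 and -50 mm. Origin: centre of its underside, z up. One bottle goes in each bay, either way round.
- drip_tray: fixed flat steel drip tray with rows of round black holes (drawn on, too small to matter), 120 mm along its x, 200 mm along its y; floor 4 mm thick, rim and middle rib 4 mm wide and 10 mm high; the rib makes two halves centred at y = +50 and -50 mm. Origin: centre of its underside, z up. One jigger goes on each half, either way round.
- tub: fixed square grey plastic tub, open at the top, 150 x 150 mm and 40 mm high, walls and floor 4 mm, undivided. Origin: centre of its underside, z up. The lid goes here.
- sample_cup: bystander: white ceramic cup without handle, about 58 mm in diameter at the rim, 55 mm high, loose. Origin: centre of its underside. Must stay where it stands.
- tea_tin: bystander: closed copper-coloured round tin with a dark lid, 58 mm in diameter, 64 mm high, loose. Origin: centre of its underside. Must stay where it stands.
There are look-alikes about, which are no part of the job. What is shaped like the jigger_b but blue is not meant.

How it is judged:
By the outcome, as a careful person would: the job done as asked, in the order asked, and still so for the second after the job is handed in, with the robot touching nothing.
It also fails if it takes over 109 s, if anything falls off the work surface, if the arm or the gripper's body presses on something with over 40 N, if the wrist force passes 120 N, or if a joint passes its speed limit or range.

ROBOT

A 7-joint arm with a two-finger parallel gripper is mounted at the origin on the work surface. World frame = base frame: x ahead of the robot, y to its left, z up, the work surface at z = 0. Lengths are in m, angles in rad, forces in N, time in s.
With the tool pointing down it reaches from about 0.35 to 0.775 m from the base axis. Payload 3.1 kg.
Tool frame: the origin (TCP) lies at the centre of the arm's flange, where the gripper is bolted on; the fingertips stand env.nose_length ahead of it and the grasp point (between the pads) lies 155 mm ahead of it (env.nose_length is the distance from the TCP to the fingertips, in m); z points along the fingers, x is the direction in which the jaws open and shut, and the axes are right-handed (so a half turn about z gives the same grasp; the last joint's range is limited). The gripper opens to 85 mm and grips with 20 to 120 N. Pads are 22 mm wide; open, the fingers measure 114 mm over their backs; the gripper's body (76 mm by 85 mm) begins 54 mm behind the grasp point. The pads swing forward as they close: fully open they stand 13 mm farther back than shut.
Start: joints at [-1.375, 0.311, 0.014, 1.512, -0.004, 1.319, -0.027], TCP at [0.13, 0.535, 0.405] pointing down, gripper open.
Joint ranges: [-2.7, 2.7], [-0.3, 1.91], [-1.27, 1.3], [0.12, 2.57], [-1.44, 4.58], [0.2, 2.03], [-3.05, 3.05]. Speed limits (rad/s): [2.79, 2.79, 3.14, 3.14, 3.14, 3.14, 3.14].

INTERFACE

Orientations are given as a unit quaternion [w, x, y, z].
In Python, from cell import read_state, grab_frame, camera_model, env gives the robot as it stands.
- The arm moves only by the tool servo_tool, never from a script. Its arguments are lists of equal length, an entry for each row: "travel": the shift along the tool's x, y, z in units of 25 mm (1.0 is 25 mm), a list of three; "dr": the turn, a rotation vector about the tool's x, y, z in rad, a list of three; "hand": the opening, from 0 (shut) to 1 (fully open). A call has 1 to 10 rows; each row is the pose to reach, as a shift and turn from the pose commanded when the call began, along the tool's axes at that moment; what a row does not reach only later rows make up. A row lasts 1/12 s, in which the tool goes at most 41.7 mm and 7.16 degrees, less where a joint would pass 70% of its speed; a pose out of reach is approached as far as the arm can. A call with a gripper value outside its range is refused whole. The fingers move at their own pace and stop on an object; the grip force is fixed at half the most. Time passes only in rows, so rows that repeat a pose let the fingers close. It gives the time, the measured TCP pose, the force and the opening at its end, in the units of the state.
- read_state(): the state, without advancing time (a new reading comes with each control period).
- grab_frame(name): name is "scene" or "side" or "wrist"; returns the picture (384x512x3 uint8, blue, green, red); there is no depth.
- camera_model(name): a dict with "fx", "fy", "cx", "cy" (pixels), "origin" and "orientation" of the camera in the world. Camera axes: x right, y down, z forward; pixel columns grow to the right and rows downward; lengths in m; the calibration is good to about 2 mm. The wrist camera is an equidistant fisheye: a pixel r from the principal point sees the ray r / f radians off the axis. A picture is of the moment at which its call begins: read the wrist's pose just before it. camera_model takes no time and is no camera call; for the wrist camera it gives the pose at the moment of the call.
- env.close_job(): hands the job in, once; it reports no verdict.
The state is a dict: "clock": time; "joints": joint angles; "joint_vel": joint speeds; "tau": joint torques, N m; "eef_pos": TCP position; "tool_rot": TCP orientation; "force": force on the tool from outside, world axes, zero at the start; "moment": the same for the moment, N m; "gripper_width": finger opening in m.
Only numpy, scipy, OpenCV 4.12 (cv2) and the standard library are available. Lean on these libraries where they do the work, as an engineer would, in place of code of your own. Each camera call takes 0.05 s, during which the arm holds its last target.

## Working session

There is one attempt and no reset: what is moved stays moved. The work goes in short steps, Python scripts to look and compute and a tool call to move; the robot and the scene stay as the last step left them, time stands still between calls to the robot, and variables do not carry over. Pictures are saved under pics/ and viewed, and the job is handed in when it is done.

Besides the shell and the picture viewer there is one more tool, called after ">>>" as a command line: name --argument value ..., lists and objects as JSON in quotes. servo_tool: Moves the arm, as the interface text tells. Its arguments: {"type":"object","properties":{"travel":{"type":"array"},"dr":{"type":"array"},"hand":{"type":"array"}},"required":["travel","dr","hand"]}

```bash
ls; mkdir -p pics; python3 - <<'E'
from cell import read_state, grab_frame, camera_model, env
import cv2
s=read_state();print(s['clock'],s['eef_pos'],s['tool_rot'],s['gripper_width'],env.nose_length)
for n in ["scene","side","wrist"]:
    print(n,camera_model(n)); cv2.imwrite(f'pics/a_{n}.png',cv2.resize(grab_frame(n),(800,600),interpolation=cv2.INTER_CUBIC))
E
```

```text
pics
0.0 [0.12945715 0.53420952 0.40361049] [ 7.85468443e-04  7.85964890e-01  6.18269988e-01 -8.92927064e-04] 0.08502664799298745 0.1734
scene {'fx': 444.95375513383703, 'fy': 444.95375513383703, 'cx': 256.9264017189718, 'cy': 186.3855162769637, 'origin': array([ 1.21441633, -0.2393748 ,  0.98750891]), 'orientation': array([-0.25957496,  0.76869638,  0.55475658, -0.18431454])}
side {'fx': 421.6811922598403, 'fy': 421.6811922598403, 'cx': 256.11547736215414, 'cy': 188.94406002499608, 'origin': array([ 0.47437832, -0.63681121,  0.82774257]), 'orientation': array([-0.32838779,  0.94355503, -0.03863562,  0.01930406])}
wrist {'fx': 297.3186396354542, 'fy': 297.3186396354542, 'cx': 257.80394229687784, 'cy': 189.6875514424503, 'origin': array([0.05346033, 0.55230234, 0.37259904]), 'orientation': array([0.12102775, 0.77676258, 0.6109549 , 0.09341456])}
```

View pics/a_scene.png

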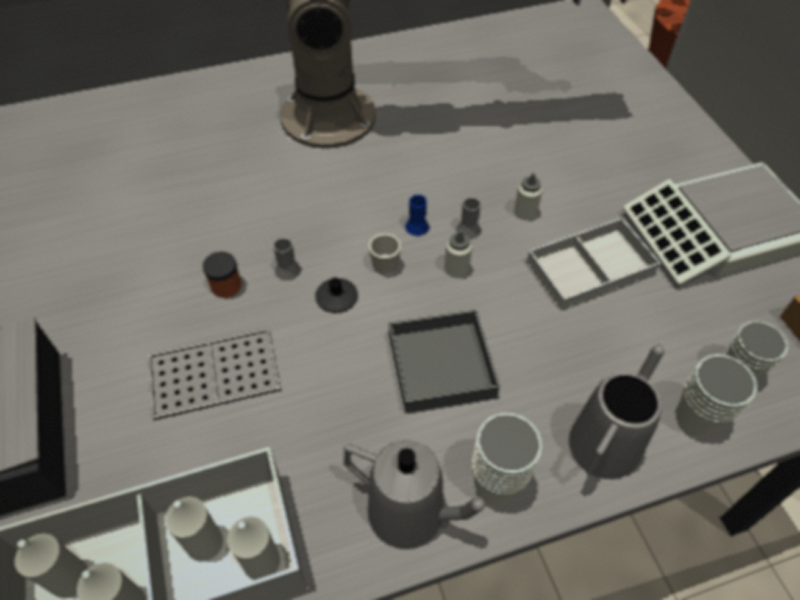

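View pics/a_side.png

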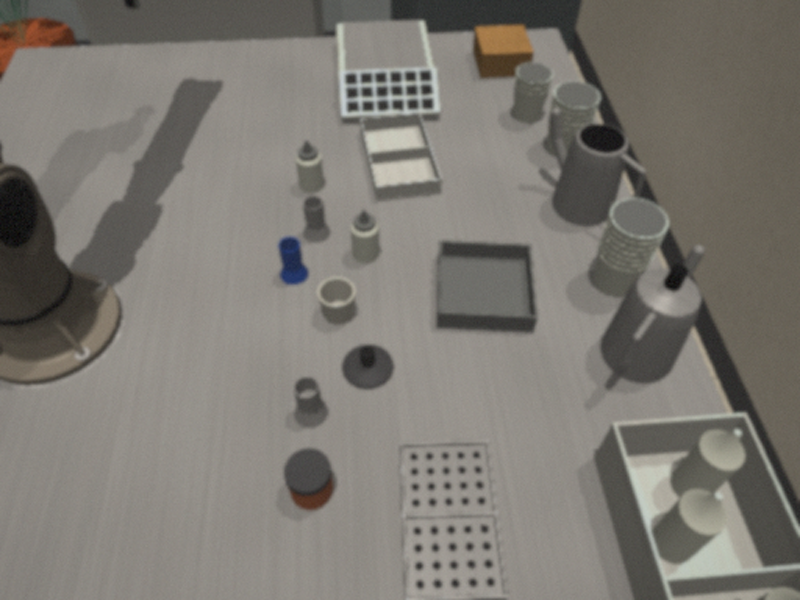

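View pics/a_wrist.png

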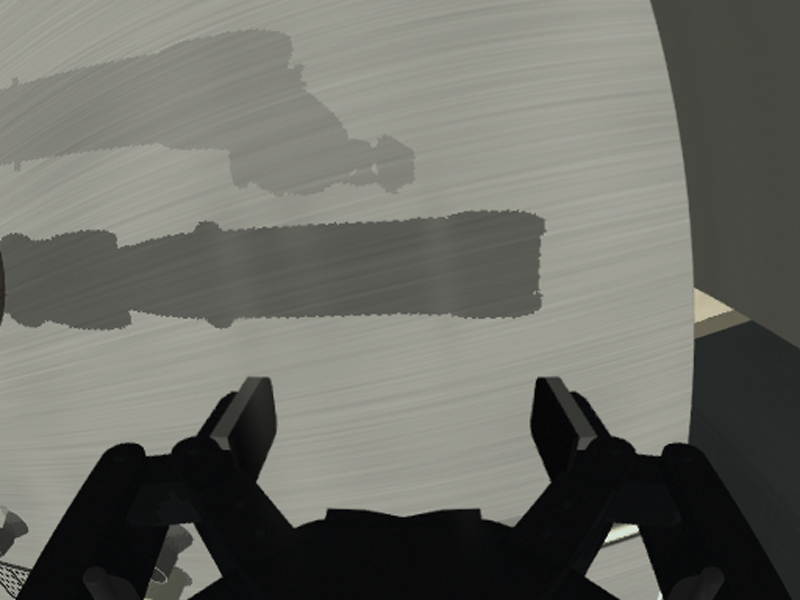

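```bash
cat > h.py <<'E'
from cell import read_state, grab_frame, camera_model, env
import cv2, numpy as np
from scipy.spatial.transform import Rotation as R
def rot(q): return R.from_quat([q[1],q[2],q[3],q[0]])
def ray(n,u,v,cm=None):
    c=cm or camera_model(n); x=(u-c['cx'])/c['fx']; y=(v-c['cy'])/c['fy']
    if n=='wrist':
        r=np.hypot(x,y); d=np.array([x/r*np.sin(r),y/r*np.sin(r),np.cos(r)]) if r>1e-9 else np.array([0,0,1.])
    else: d=np.array([x,y,1.])
    return np.array(c['origin']), rot(c['orientation']).apply(d/np.linalg.norm(d))
def onz(n,u,v,z,cm=None):
    o,d=ray(n,u,v,cm); return (o+d*(z-o[2])/d[2])
def proj(n,P,cm=None):
    c=cm or camera_model(n); p=rot(c['orientation']).inv().apply(np.atleast_2d(P)-c['origin'])
    if n=='wrist':
        rr=np.hypot(p[:,0],p[:,1]); th=np.arctan2(rr,p[:,2]); s=th/np.maximum(rr,1e-9)
        return np.c_[c['cx']+c['fx']*p[:,0]*s, c['cy']+c['fy']*p[:,1]*s]
    return np.c_[c['cx']+c['fx']*p[:,0]/p[:,2], c['cy']+c['fy']*p[:,1]/p[:,2]]
def crop(img,u0,v0,w,h,k,fn,grid=20):
    c=cv2.resize(img[v0:v0+h,u0:u0+w],None,fx=k,fy=k,interpolation=cv2.INTER_CUBIC)
    for u in range((u0//grid+1)*grid,u0+w,grid):
        cv2.line(c,((u-u0)*k,0),((u-u0)*k,6),(0,0,255),1); cv2.putText(c,str(u),((u-u0)*k-8,16),0,.35,(0,0,255),1)
    for v in range((v0//grid+1)*grid,v0+h,grid):
        cv2.line(c,(0,(v-v0)*k),(6,(v-v0)*k),(0,0,255),1); cv2.putText(c,str(v),(8,(v-v0)*k+4),0,.35,(0,0,255),1)
    cv2.imwrite(fn,c)
def circ(P,r,n=32):
    t=np.linspace(0,2*np.pi,n); return np.c_[P[0]+r*np.cos(t),P[1]+r*np.sin(t),0*t+P[2]]
def draw(img,n,pts,cm=None,k=1,off=(0,0),col=(0,255,0)):
    p=((proj(n,pts,cm)-off)*k).astype(int); cv2.polylines(img,[p.reshape(-1,1,2)],False,col,1)
E
python3 - <<'E'
from h import *
s=grab_frame('scene'); d=grab_frame('side'); cv2.imwrite('s0.png',s); cv2.imwrite('d0.png',d)
crop(s,90,100,340,175,2,'pics/b_s.png'); crop(d,160,60,200,150,4,'pics/b_d1.png'); crop(d,160,200,200,184,3,'pics/b_d2.png')
E
```

```text
(no output)
```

View pics/b_s.png

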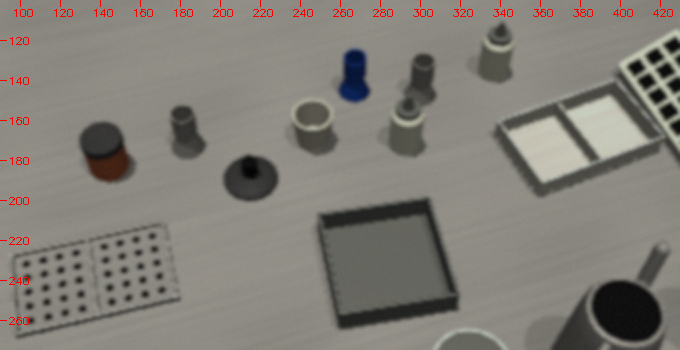

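View pics/b_d1.png

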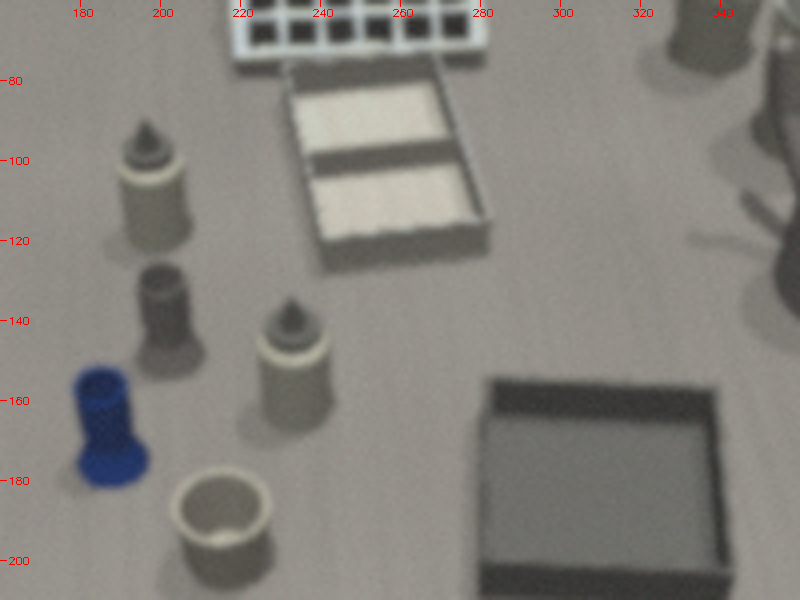

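View pics/b_d2.png

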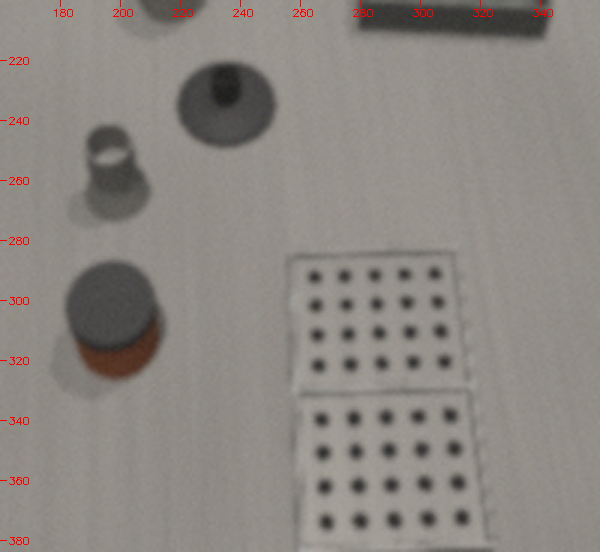

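```bash
python3 - <<'E'
from h import *
for nm,z,a,b in [('botA',.102,(196,90.5),(339,111)),('botB',.102,(232.5,134.5),(293,148)),('jigNearBlue',.072,(200.5,129.5),(302,130)),('blue',.072,(185,155.5),(267,127.5)),('jigFar',.072,(196,247),(181,156)),('lid',.004,(235.7,234.5),(215,189)),('cup',.055,(215.5,186.5),(246,155.5)),('tin',.064,(197,302),(140.5,168)),
 ('pan c',.035,(None),(None)),('tray ctr',.01,(289,330.5),(136,244)),('tub FL',.04,(341,203),(260,265)),('tubBL',.04,(282,156),(249,208))]:
    if a: print(nm,onz('side',*a,z).round(4)[:2],onz('scene',*b,z).round(4)[:2])
print('pan corners side')
for p in [(281.5,115.5),(238.5,119.5),(231,75.5),(269,74)]: print(onz('side',*p,.035).round(4))
print('pan scene')
for p in [(338.5,161),(397,142),(420,168.5),(360,197.5)]: print(onz('scene',*p,.035).round(4))
print('tray side')
for p in [(256,285),(311,283),(322,382),(260,382)]: print(onz('side',*p,.01).round(4))
for p in [(95,228),(172,211),(179,249),(98,268)]: print(onz('scene',*p,.01).round(4))
print('tub side')
for p in [(282,154.5),(338,157),(342.5,203),(280.5,201)]: print(onz('side',*p,.04).round(4))
for p in [(249.5,206),(303.5,199.5),(318,250),(259,260)]: print(onz('scene',*p,.04).round(4))
E
```

```text
botA [0.3994 0.2847] [0.3964 0.286 ]
botB [0.4886 0.1094] [0.488 0.109]
jigNearBlue [0.4082 0.1646] [0.4071 0.1703]
blue [0.3702 0.0763] [0.3664 0.0785]
jigFar [ 0.3975 -0.183 ] [ 0.3954 -0.1792]
lid [ 0.4812 -0.1162] [ 0.482  -0.1121]
cup [ 0.4409 -0.0125] [ 0.4347 -0.0066]
tin [ 0.3989 -0.2992] [ 0.3961 -0.2911]
tray ctr [ 0.5728 -0.3487] [ 0.5908 -0.3459]
tub FL [ 0.7301 -0.0721] [ 0.758  -0.0748]
tubBL [0.6113 0.0862] [ 0.5952 -0.0496]
pan corners side
[0.6298 0.2434 0.035 ]
[0.5094 0.2358 0.035 ]
[0.4984 0.4339 0.035 ]
[0.6147 0.4331 0.035 ]
pan scene
[0.5188 0.239  0.035 ]
[0.5058 0.4315 0.035 ]
[0.6145 0.4426 0.035 ]
[0.6519 0.2397 0.035 ]
tray side
[ 0.5166 -0.2476  0.01  ]
[ 0.6325 -0.2524  0.01  ]
[ 0.62   -0.4473  0.01  ]
[ 0.5076 -0.4379  0.01  ]
[ 0.5108 -0.4382  0.01  ]
[ 0.521  -0.2397  0.01  ]
[ 0.6385 -0.2468  0.01  ]
[ 0.6282 -0.4436  0.01  ]
tub side
[0.612  0.0913 0.04  ]
[0.7531 0.072  0.04  ]
[ 0.7336 -0.0724  0.04  ]
[ 0.5902 -0.0554  0.04  ]
[ 0.5897 -0.0465  0.04  ]
[0.6143 0.0939 0.04  ]
[0.7641 0.0708 0.04  ]
[ 0.7448 -0.0728  0.04  ]
```

>>> servo_tool --travel '[[-0.7, 1.3, 0.4], [-1.4, 2.6, 0.8], [-2.1, 3.8, 1.2], [-2.9, 5.1, 1.6], [-3.6, 6.4, 2.0], [-4.3, 7.7, 2.4], [-5.0, 9.0, 2.8], [-5.7, 10.2, 3.2], [-6.4, 11.5, 3.6], [-7.1, 12.8, 4.0]]' --dr '[[0, 0, 0], [0, 0, 0], [0, 0, 0], [0, 0, 0], [0, 0, 0], [0, 0, 0], [0, 0, 0], [0, 0, 0], [0, 0, 0], [0, 0, 0]]' --hand '[1, 1, 1, 1, 1, 1, 1, 1, 1, 1]'

```text
clock: 1.08
eef_pos: [0.3996, 0.2854, 0.3044]
tool_rot: [-0.0, 0.786, 0.618, 0.0]
force: [0.7, 0.2, -0.4]
gripper_width: 0.0858
```

>>> servo_tool --travel '[[0, 0, 0], [0, 0, 0], [0, 0, 0]]' --dr '[[0, 0, 0], [0, 0, 0], [0, 0, 0]]' --hand '[1, 1, 1]'

```text
clock: 1.33
eef_pos: [0.3985, 0.287, 0.3046]
tool_rot: [-0.0, 0.786, 0.618, -0.0]
force: [-1.2, 0.7, -0.0]
gripper_width: 0.0855
```

```bash
cat >> h.py <<'E'
def outline(kind,P,yaw=0):
    x,y=P[:2]; c,s=np.cos(yaw),np.sin(yaw)
    def rect(a,b,z,oy=0): 
        q=np.array([[-a,-b+oy],[a,-b+oy],[a,b+oy],[-a,b+oy],[-a,-b+oy]]); return np.c_[x+c*q[:,0]-s*q[:,1],y+s*q[:,0]+c*q[:,1],0*q[:,0]+z]
    z0=P[2] if len(P)>2 else 0
    if kind=='bottle': return [circ((x,y,z0),.023),circ((x,y,z0+.066),.023),circ((x,y,z0+.102),.002,6)]
    if kind=='jigger': return [circ((x,y,z0),.024),circ((x,y,z0+.072),.017)]
    if kind=='lid': return [circ((x,y,z0+.004),.038),circ((x,y,z0+.042),.011),circ((x,y,z0+.012),.011)]
    if kind=='pan': return [rect(.06,.1,.035),rect(.06,.0015,.035),rect(.06,.1,0)]
    if kind=='tray': return [rect(.06,.1,.01),rect(.06,.002,.01)]
    if kind=='tub': return [rect(.075,.075,.04),rect(.071,.071,.004)]
E0=dict(botA=('bottle',(.398,.285)),botB=('bottle',(.4885,.109)),jigA=('jigger',(.408,.167)),jigB=('jigger',(.3965,-.181)),lid=('lid',(.4815,-.1145)),pan=('pan',(.565,.337),.07),tray=('tray',(.572,-.346),-.045),tub=('tub',(.672,.01),-.135))
def snap(n,fn,objs,k=2,roi=None,res=None):
    cm=camera_model(n); img=grab_frame(n); u,v,w,h=roi or (0,0,512,384)
    c=cv2.resize(img[v:v+h,u:u+w],None,fx=k,fy=k,interpolation=cv2.INTER_CUBIC)
    for o in objs:
        for l in outline(*o): draw(c,n,l,cm,k,(u,v))
    cv2.imwrite(fn,c); cv2.imwrite(fn.replace('pics/','raw_'),img); return cm
def tgt(P):
    s=read_state(); d=rot(s['tool_rot']).inv().apply(np.array(P)-s['eef_pos']); print('tcp',s['eef_pos'].round(4),'t',round(s['clock'],2),'F',np.round(s['force'],1),'w',round(s['gripper_width'],4),'-> units',(d/.025).round(2))
E
python3 - <<'E'
from h import *
print(rot(read_state()['tool_rot']).as_matrix().round(4))
snap('wrist','pics/c_w.png',E0.values(),k=1.5); snap('side','pics/c_d.png',E0.values(),k=1.5);snap('scene','pics/c_s.png',E0.values(),k=2,roi=(85,95,345,180))
tgt((.398,.285,.3))
E
```

```text
[[ 2.358e-01  9.718e-01 -9.000e-04]
 [ 9.718e-01 -2.358e-01  4.000e-04]
 [ 2.000e-04 -9.000e-04 -1.000e+00]]
tcp [0.3977 0.2882 0.305 ] t 1.48 F [-0.2  0.5 -0.6] w 0.0851 -> units [-0.12  0.04  0.2 ]
```

View pics/c_w.png

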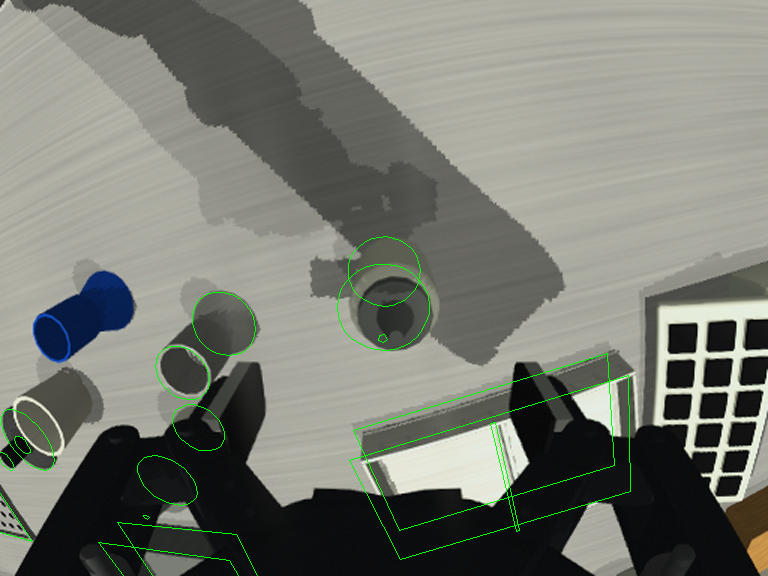

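View pics/c_d.png

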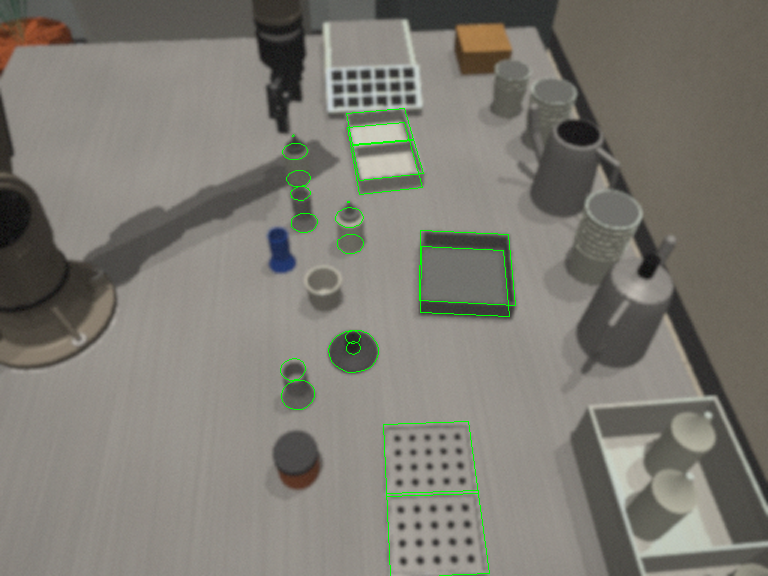

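View pics/c_s.png

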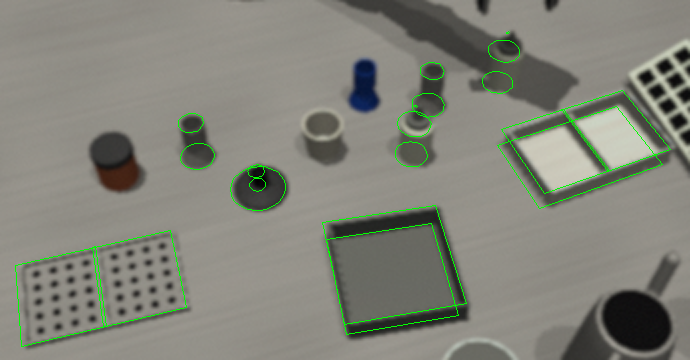

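```bash
python3 - <<'E'
from h import *
from scipy.optimize import least_squares
for n,pts in {'wrist':None}.items():
    pass
cm=snap('wrist','pics/d_w.png',[('bottle',(.394,.292))],k=4,roi=(200,140,140,110))
import os
d=cv2.imread('d0.png'); crop(d,170,80,70,50,8,'pics/d_d.png',10)
s=cv2.imread('s0.png'); crop(s,315,100,50,50,8,'pics/d_s.png',10)
E
```

```text
(no output)
```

View pics/d_w.png

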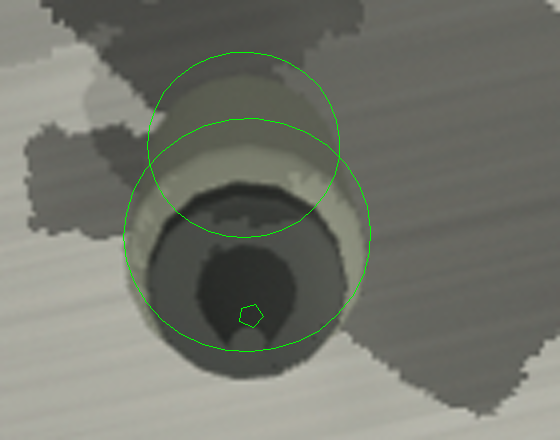

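View pics/d_d.png

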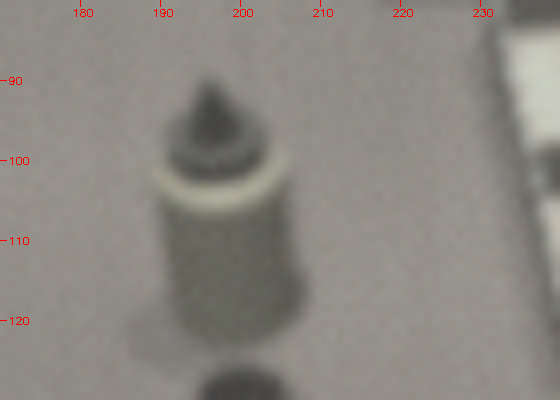

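View pics/d_s.png

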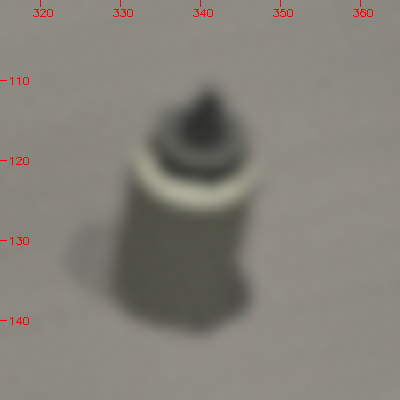

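```bash
python3 - <<'E'
from h import *
print(onz('wrist',200+250/4,140+338/4,.102),onz('side',196,90,.102),onz('scene',340.7,111.5,.102))
tgt((.398,.2895,.3));tgt((.398,.2895,.212))
E
```

```text
[0.39780356 0.2908992  0.102     ] [0.39935974 0.28683031 0.102     ] [0.39981695 0.28974288 0.102     ]
tcp [0.3977 0.2881 0.305 ] t 1.53 F [ 0.5 -0.  -0.3] w 0.0856 -> units [ 0.06 -0.    0.2 ]
tcp [0.3977 0.2881 0.305 ] t 1.53 F [ 0.5 -0.  -0.3] w 0.0856 -> units [ 0.05 -0.    3.72]
```

>>> servo_tool --travel '[[0.05, 0.0, 1.0], [0.05, 0.0, 2.0], [0.05, 0.0, 3.0], [0.05, 0.0, 3.8], [0.05, 0.0, 3.8], [0.05, 0.0, 3.8], [0.05, 0.0, 3.8], [0.05, 0.0, 3.8], [0.05, 0.0, 3.8], [0.05, 0.0, 3.8]]' --dr '[[0, 0, 0], [0, 0, 0], [0, 0, 0], [0, 0, 0], [0, 0, 0], [0, 0, 0], [0, 0, 0], [0, 0, 0], [0, 0, 0], [0, 0, 0]]' --hand '[1, 1, 1, 1, 1, 0, 0, 0, 0, 0]'

```text
clock: 2.37
eef_pos: [0.3999, 0.2888, 0.2118]
tool_rot: [-0.0, 0.786, 0.618, 0.002]
force: [-0.3, 0.2, 5.9]
gripper_width: 0.0438
```

>>> servo_tool --travel '[[0, 0, 0], [0, 0, 0], [0, 0, 0], [0, 0, 0], [0, 0, 0], [0, 0, 0]]' --dr '[[0, 0, 0], [0, 0, 0], [0, 0, 0], [0, 0, 0], [0, 0, 0], [0, 0, 0]]' --hand '[0, 0, 0, 0, 0, 0]'

```text
clock: 2.87
eef_pos: [0.3999, 0.2887, 0.2118]
tool_rot: [-0.0, 0.786, 0.618, 0.002]
force: [-1.2, 1.2, 6.9]
gripper_width: 0.0442
```

```bash
python3 - <<'E'
from h import *
snap('side','pics/e_d.png',[],k=4,roi=(150,20,160,130));snap('wrist','pics/e_w.png',[],k=1.5)
tgt((.561,.387,.32))
E
```

```text
tcp [0.3999 0.2888 0.2118] t 2.97 F [-0.5  0.4  6.8] w 0.044 -> units [ 5.35  5.35 -4.3 ]
```

View pics/e_d.png

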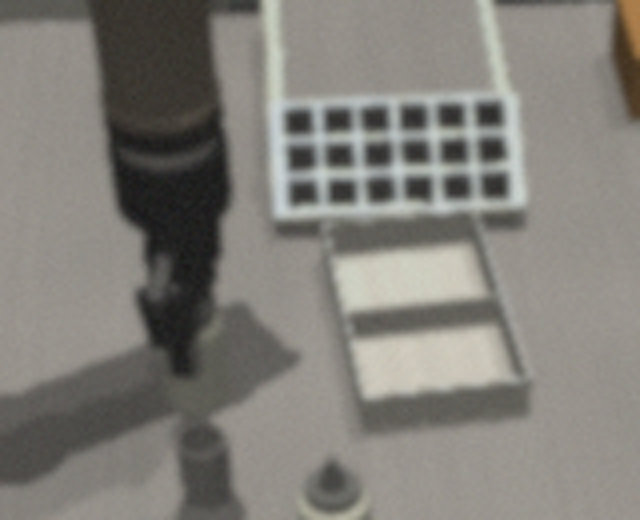

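View pics/e_w.png

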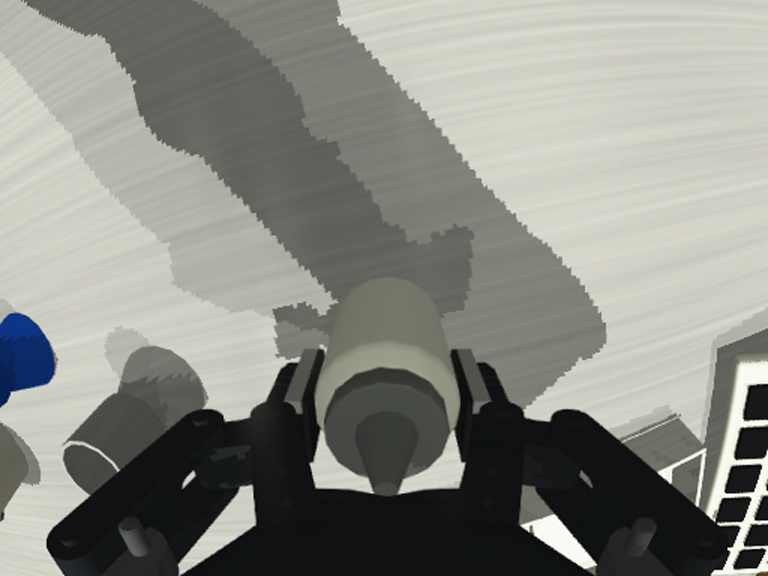

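>>> servo_tool --travel '[[0, 0, -1.0], [0, 0, -2.0], [0, 0, -3.0], [0.8, 0.9, -3.4], [1.7, 1.8, -3.4], [2.5, 2.7, -3.4], [3.3, 3.6, -3.4], [4.2, 4.6, -3.4], [5.0, 5.5, -3.4], [5.0, 5.5, -3.4]]' --dr '[[0, 0, 0], [0, 0, 0], [0, 0, 0], [0, 0, 0], [0, 0, 0], [0, 0, 0], [0, 0, 0], [0, 0, 0], [0, 0, 0], [0, 0, 0]]' --hand '[0, 0, 0, 0, 0, 0, 0, 0, 0, 0]'

```text
clock: 3.8
eef_pos: [0.566, 0.3785, 0.2931]
tool_rot: [0.001, 0.786, 0.618, 0.002]
force: [0.3, 0.4, -1.7]
gripper_width: 0.0442
```

```bash
python3 - <<'E'
from h import *
snap('side','pics/f_d.png',[E0['pan']],k=4,roi=(190,20,140,130));snap('wrist','pics/f_w.png',[E0['pan']],k=1.5);snap('scene','pics/f_s.png',[E0['pan']],k=4,roi=(320,60,180,140))
tgt((.562,.378,.216))
E
```

```text
tcp [0.5618 0.3767 0.294 ] t 3.95 F [-0.4  0.7 -1.6] w 0.0443 -> units [0.06 0.   3.12]
```

View pics/f_d.png

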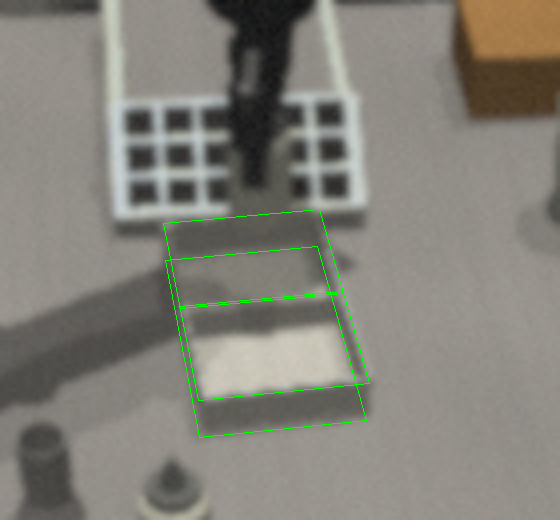

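View pics/f_s.png

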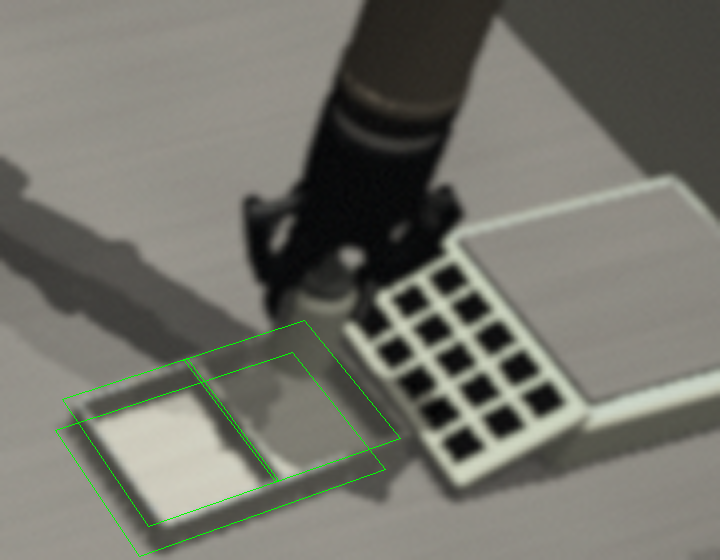

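View pics/f_w.png

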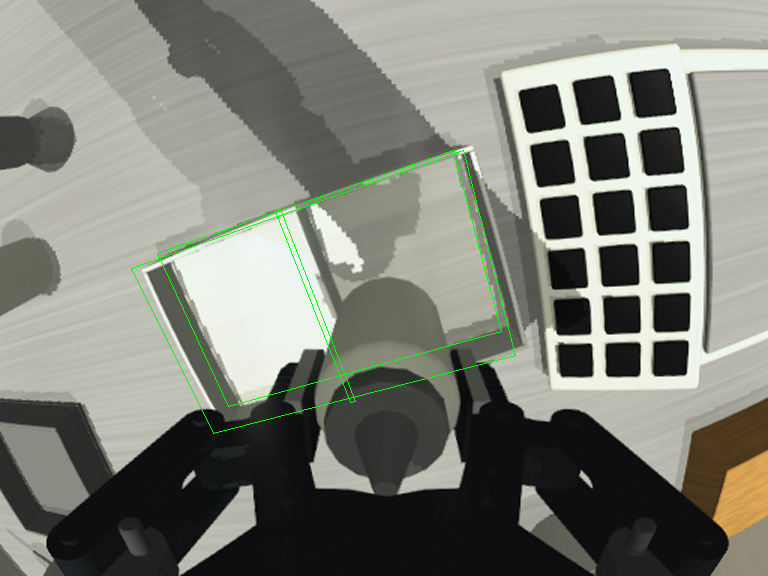

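>>> servo_tool --travel '[[0.35, 0, 0.0], [0.35, 0, 0.9], [0.35, 0, 1.8], [0.35, 0, 2.6], [0.35, 0, 3.0], [0.35, 0, 3.15], [0.35, 0, 3.15], [0.35, 0, 3.15], [0.35, 0, 3.15], [0.35, 0, 3.15]]' --dr '[[0, 0, 0], [0, 0, 0], [0, 0, 0], [0, 0, 0], [0, 0, 0], [0, 0, 0], [0, 0, 0], [0, 0, 0], [0, 0, 0], [0, 0, 0]]' --hand '[0, 0, 0, 0, 0, 0, 0, 0, 0, 0]'

```text
clock: 4.78
eef_pos: [0.5647, 0.3858, 0.2174]
tool_rot: [0.0, 0.786, 0.618, 0.001]
force: [-0.2, 0.5, -1.8]
gripper_width: 0.0441
```

>>> servo_tool --travel '[[0, 0, 0], [0, 0, 0], [0, 0, 0], [0, 0, -0.5], [0, 0, -1.2], [0, 0, -2.2], [0, 0, -3.2], [0, 0, -4.2]]' --dr '[[0, 0, 0], [0, 0, 0], [0, 0, 0], [0, 0, 0], [0, 0, 0], [0, 0, 0], [0, 0, 0], [0, 0, 0]]' --hand '[0.72, 0.72, 0.72, 0.72, 0.72, 0.72, 0.72, 0.72]'

```text
clock: 5.45
eef_pos: [0.5642, 0.3854, 0.3232]
tool_rot: [0.0, 0.786, 0.618, 0.0]
force: [0.3, 0.2, 0.2]
gripper_width: 0.0619
```

```bash
python3 - <<'E'
from h import *
snap('side','pics/g_d.png',[],k=2,roi=(150,20,200,160));snap('wrist','pics/g_w.png',[],k=1.5)
tgt((.4885,.109,.32))
E
```

```text
tcp [0.5658 0.3862 0.3283] t 5.55 F [ 0.3 -0.4  0.6] w 0.0617 -> units [-11.51  -0.4    0.22]
```

View pics/g_w.png

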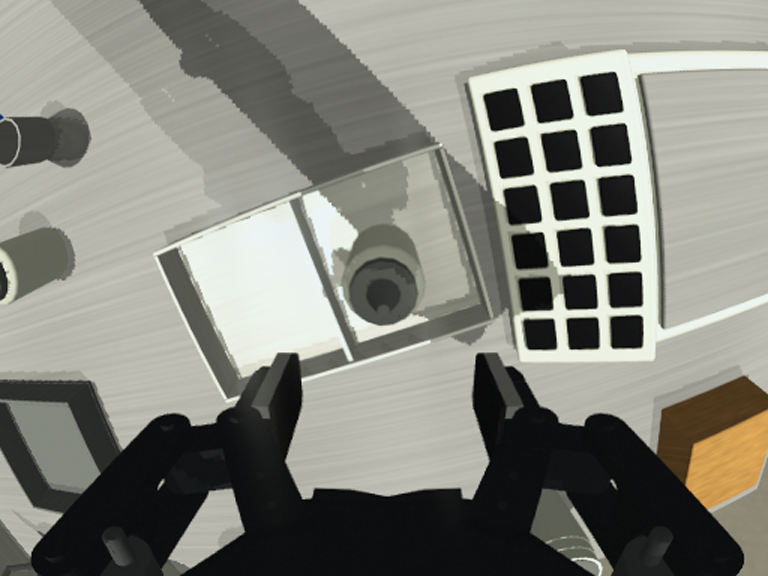

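View pics/g_d.png

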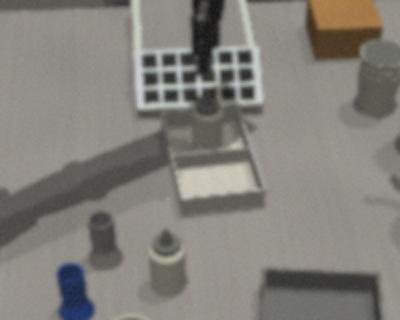

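>>> servo_tool --travel '[[-1.5, -0.1, 0], [-3.0, -0.1, 0], [-4.5, -0.2, 0], [-6.0, -0.2, 0], [-7.5, -0.3, 0], [-9.0, -0.3, 0.3], [-10.3, -0.4, 0.6], [-11.5, -0.4, 0.8], [-11.5, -0.4, 0.8], [-11.5, -0.4, 0.8]]' --dr '[[0, 0, 0], [0, 0, 0], [0, 0, 0], [0, 0, 0], [0, 0, 0], [0, 0, 0], [0, 0, 0], [0, 0, 0], [0, 0, 0], [0, 0, 0]]' --hand '[1, 1, 1, 1, 1, 1, 1, 1, 1, 1]'

```text
clock: 6.38
eef_pos: [0.4863, 0.106, 0.3011]
tool_rot: [-0.0, 0.787, 0.616, -0.0]
force: [1.2, 0.6, -1.0]
gripper_width: 0.0857
```

```bash
python3 - <<'E'
from h import *
tgt((.4885,.109,.21))
cm=snap('wrist','pics/h_w.png',[E0['botB']],k=1.5)
crop(cv2.imread('raw_h_w.png'),180,140,160,110,5,'pics/h_wc.png',10)
import json; json.dump({k:np.array(v).tolist() for k,v in cm.items()},open('cm_h.json','w'))
E
```

```text
tcp [0.4863 0.106  0.3011] t 6.38 F [ 1.2  0.6 -1. ] w 0.0857 -> units [0.14 0.06 3.64]
```

View pics/h_wc.png

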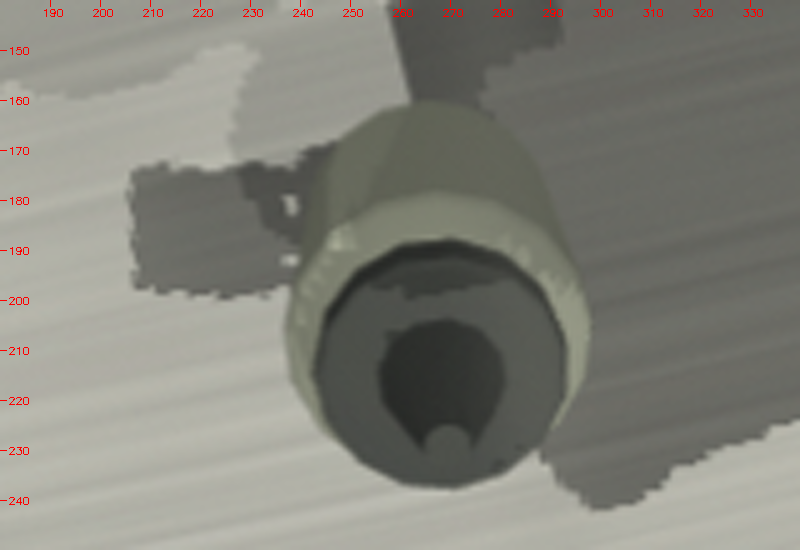

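View pics/h_w.png

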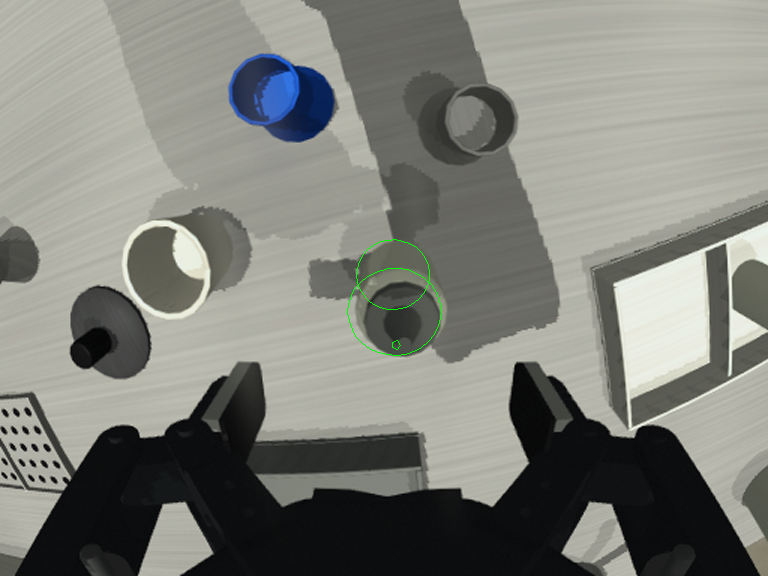

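```bash
python3 - <<'E'
from h import *
import json; cm=json.load(open('cm_h.json')); cm={k:(np.array(v) if isinstance(v,list) else v) for k,v in cm.items()}
print('botB',onz('wrist',269.5,227,.102,cm),'jigA',onz('wrist',481/1.5,119/1.5,.072,cm))
print('pan nearL',onz('wrist',591/1.5,268/1.5,.035,cm),'nearR',onz('wrist',630/1.5,428/1.5,.035,cm))
tgt((.4885,.109,.21))
E
```

```text
botB [0.48735919 0.11274303 0.102     ] jigA [0.40692591 0.16803291 0.072     ]
pan nearL [0.50158474 0.22534087 0.035     ] nearR [0.63114811 0.25152887 0.035     ]
tcp [0.4868 0.1081 0.3014] t 6.43 F [-0.3  1.4  0.1] w 0.0857 -> units [0.05 0.06 3.66]
```

>>> servo_tool --travel '[[0.1, 0.03, 0.1], [0.1, 0.03, 0.1]]' --dr '[[0, 0, 0], [0, 0, 0]]' --hand '[1, 1]'

```text
clock: 6.6
eef_pos: [0.4884, 0.1129, 0.2984]
tool_rot: [-0.0, 0.785, 0.62, 0.001]
force: [0.3, 0.0, -0.5]
gripper_width: 0.0853
```

```bash
python3 - <<'E'
from h import *
tgt((.4885,.1115,.209))
E
```

```text
tcp [0.4884 0.1129 0.2984] t 6.6 F [ 0.3  0.  -0.5] w 0.0853 -> units [-0.06  0.02  3.57]
```

>>> servo_tool --travel '[[0.0, 0.0, 1.0], [0.0, 0.0, 2.0], [0.0, 0.0, 3.0], [0.0, 0.0, 3.5], [0.0, 0.0, 3.5], [0.0, 0.0, 3.5], [0.0, 0.0, 3.5], [0.0, 0.0, 3.5], [0.0, 0.0, 3.5], [0.0, 0.0, 3.5]]' --dr '[[0, 0, 0], [0, 0, 0], [0, 0, 0], [0, 0, 0], [0, 0, 0], [0, 0, 0], [0, 0, 0], [0, 0, 0], [0, 0, 0], [0, 0, 0]]' --hand '[1, 1, 1, 1, 1, 0, 0, 0, 0, 0]'

```text
clock: 7.43
eef_pos: [0.4891, 0.1112, 0.2127]
tool_rot: [0.001, 0.786, 0.618, 0.002]
force: [-0.2, 0.6, 5.2]
gripper_width: 0.0442
```

>>> servo_tool --travel '[[0, 0, 0], [0, 0, 0], [0, 0, 0], [0, 0, 0], [0, 0, 0]]' --dr '[[0, 0, 0], [0, 0, 0], [0, 0, 0], [0, 0, 0], [0, 0, 0]]' --hand '[0, 0, 0, 0, 0]'

```text
clock: 7.85
eef_pos: [0.4891, 0.1112, 0.2127]
tool_rot: [0.001, 0.786, 0.618, 0.002]
force: [0.0, 0.7, 6.7]
gripper_width: 0.044
```

```bash
python3 - <<'E'
from h import *
tgt((.571,.290,.30))
E
```

```text
tcp [0.4891 0.1112 0.2127] t 7.85 F [0.  0.7 6.7] w 0.044 -> units [ 7.73  1.51 -3.47]
```

>>> servo_tool --travel '[[0, 0, -1.0], [0, 0, -2.0], [0, 0, -3.0], [1.3, 0.3, -3.5], [2.6, 0.5, -3.5], [3.9, 0.8, -3.5], [5.2, 1.0, -3.5], [6.5, 1.3, -3.5], [7.7, 1.5, -3.5], [7.7, 1.5, -3.5]]' --dr '[[0, 0, 0], [0, 0, 0], [0, 0, 0], [0, 0, 0], [0, 0, 0], [0, 0, 0], [0, 0, 0], [0, 0, 0], [0, 0, 0], [0, 0, 0]]' --hand '[0, 0, 0, 0, 0, 0, 0, 0, 0, 0]'

```text
clock: 8.68
eef_pos: [0.5694, 0.297, 0.2972]
tool_rot: [-0.002, 0.783, 0.622, 0.002]
force: [-0.9, 1.6, -2.3]
gripper_width: 0.0442
```

>>> servo_tool --travel '[[0, 0, 0], [0, 0, 0]]' --dr '[[0, 0, 0], [0, 0, 0]]' --hand '[0, 0]'

```text
clock: 8.85
eef_pos: [0.5695, 0.2882, 0.2976]
tool_rot: [0.0, 0.786, 0.618, -0.001]
force: [0.1, -0.4, -1.6]
gripper_width: 0.0441
```

```bash
python3 - <<'E'
from h import *
tgt((.570,.290,.2165))
snap('wrist','pics/i_w.png',[],k=1.5)
E
```

```text
tcp [0.5695 0.2882 0.2976] t 8.85 F [ 0.1 -0.4 -1.6] w 0.0441 -> units [0.08 0.01 3.24]
```

View pics/i_w.png

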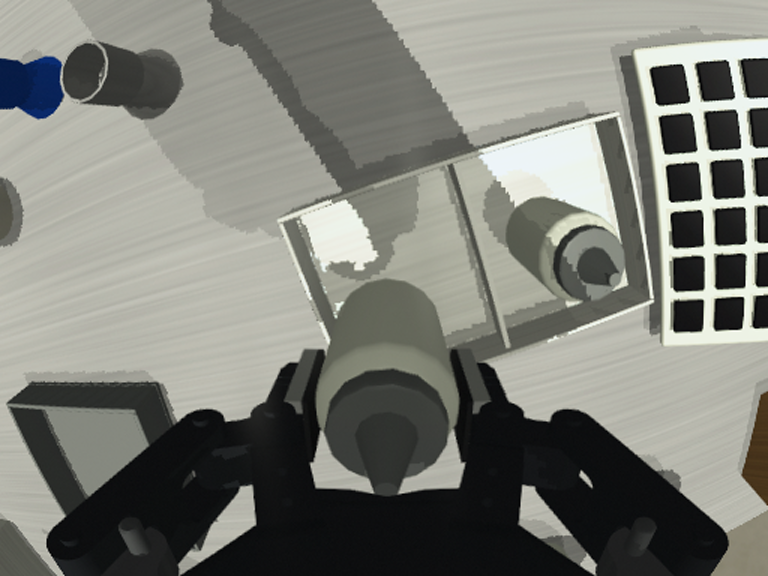

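```bash
python3 - <<'E'
from h import *
for p in [(280,218),(617,114),(652,298),(452,165),(508,348)]: print(onz('wrist',p[0]/1.5,p[1]/1.5,.035).round(4))
E
```

```text
[0.5151 0.2409 0.035 ]
[0.4986 0.4355 0.035 ]
[0.6127 0.4467 0.035 ]
[0.5098 0.3357 0.035 ]
[0.6199 0.3477 0.035 ]
```

>>> servo_tool --travel '[[0.1, 0, 0.9], [0.1, 0, 1.8], [0.1, 0, 2.6], [0.1, 0, 3.0], [0.1, 0, 3.25], [0.1, 0, 3.25], [0.1, 0, 3.25], [0.1, 0, 3.25]]' --dr '[[0, 0, 0], [0, 0, 0], [0, 0, 0], [0, 0, 0], [0, 0, 0], [0, 0, 0], [0, 0, 0], [0, 0, 0]]' --hand '[0, 0, 0, 0, 0, 0, 0, 0]'

```text
clock: 9.57
eef_pos: [0.5711, 0.2913, 0.2185]
tool_rot: [0.0, 0.786, 0.618, 0.001]
force: [-0.4, -0.0, -2.0]
gripper_width: 0.0445
```

>>> servo_tool --travel '[[0, 0, 0], [0, 0, 0], [0, 0, 0], [0, 0, -0.5], [0, 0, -1.2], [0, 0, -2.2], [0, 0, -3.2], [0, 0, -4.2]]' --dr '[[0, 0, 0], [0, 0, 0], [0, 0, 0], [0, 0, 0], [0, 0, 0], [0, 0, 0], [0, 0, 0], [0, 0, 0]]' --hand '[0.72, 0.72, 0.72, 0.72, 0.72, 0.72, 0.72, 0.72]'

```text
clock: 10.23
eef_pos: [0.5704, 0.2913, 0.3245]
tool_rot: [0.0, 0.786, 0.618, 0.001]
force: [0.2, 1.1, 0.1]
gripper_width: 0.0618
```

```bash
python3 - <<'E'
from h import *
tgt((.4075,.168,.28))
snap('wrist','pics/j_w.png',[],k=1.5)
E
```

```text
tcp [0.5704 0.2913 0.3245] t 10.23 F [0.2 1.1 0.1] w 0.0618 -> units [-6.33 -5.17  1.77]
```

View pics/j_w.png

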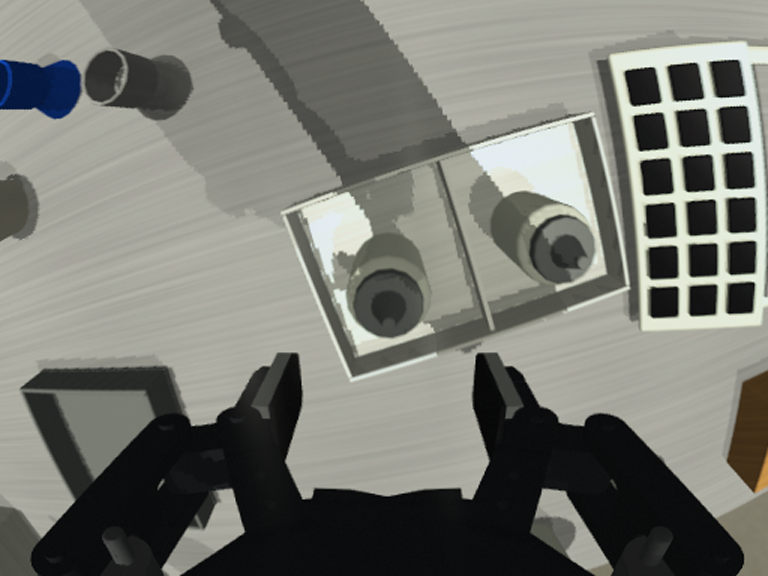

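Both bottles stand upright, one in each bay (wrist px ~(388,300) and (560,250)). Next, the jiggers. There are three candidates in the scene picture: blue at (267,140), grey at (302,140) and grey at (183,160). The two plain steel-grey ones are meant and the blue one is the look-alike. I'll confirm with a crop from above.

>>> servo_tool --travel '[[-0.8, -0.6, 0], [-1.6, -1.3, 0], [-2.4, -2.0, 0], [-3.2, -2.6, 0.2], [-4.0, -3.2, 0.5], [-4.8, -3.9, 0.8], [-5.6, -4.5, 1.1], [-6.3, -5.2, 1.3], [-6.3, -5.2, 1.3], [-6.3, -5.2, 1.3]]' --dr '[[0, 0, 0], [0, 0, 0], [0, 0, 0], [0, 0, 0], [0, 0, 0], [0, 0, 0], [0, 0, 0], [0, 0, 0], [0, 0, 0], [0, 0, 0]]' --hand '[0.9, 0.9, 0.9, 0.9, 0.9, 0.9, 0.9, 0.9, 0.9, 0.9]'

```text
clock: 11.12
eef_pos: [0.4062, 0.1682, 0.2903]
tool_rot: [-0.0, 0.786, 0.618, 0.0]
force: [1.3, 0.6, 0.8]
gripper_width: 0.0765
```

>>> servo_tool --travel '[[0, 0, 0], [0, 0, 0]]' --dr '[[0, 0, 0], [0, 0, 0]]' --hand '[0.9, 0.9]'

```text
clock: 11.28
eef_pos: [0.4082, 0.1697, 0.2908]
tool_rot: [0.0, 0.786, 0.618, 0.002]
force: [-0.3, 0.7, 0.2]
gripper_width: 0.0771
```

```bash
python3 - <<'E'
from h import *
tgt((.4075,.168,.21))
cm=snap('wrist','pics/k_w.png',[],k=3,roi=(110,60,260,190))
print(onz('wrist',259,200,.072,cm),cm['origin'])
snap('wrist','pics/k_w2.png',[('jigger',(.4075,.168))],k=3,roi=(110,60,260,190))
E
```

```text
tcp [0.4082 0.1697 0.2908] t 11.28 F [-0.3  0.7  0.2] w 0.0771 -> units [-0.08 -0.02  3.23]
[0.39780028 0.17301774 0.072     ] [0.33225774 0.18780874 0.25948054]
```

View pics/k_w2.png

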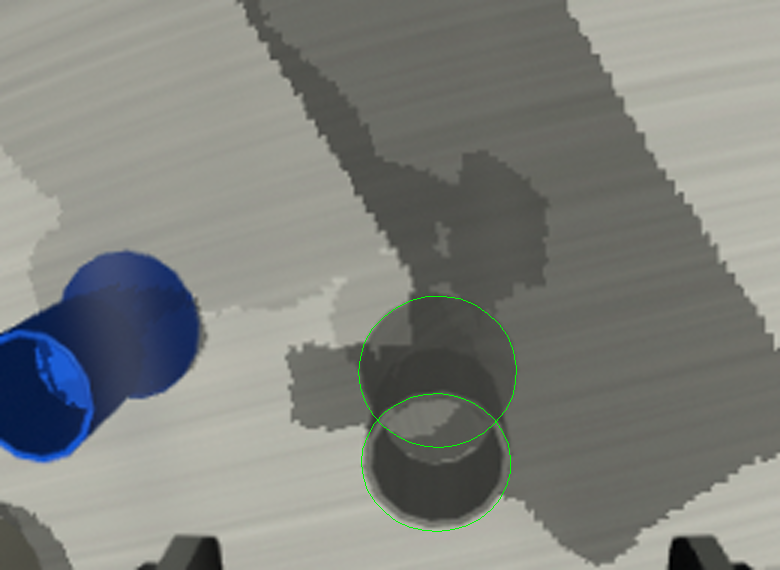

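>>> servo_tool --travel '[[-0.05, 0.0, 1.0], [-0.05, 0.0, 2.0], [-0.05, 0.0, 3.0], [-0.05, 0.0, 3.4], [-0.05, 0.0, 3.4], [-0.05, 0.0, 3.4], [-0.05, 0.0, 3.4], [-0.05, 0.0, 3.4], [-0.05, 0.0, 3.4], [-0.05, 0.0, 3.4]]' --dr '[[0, 0, 0], [0, 0, 0], [0, 0, 0], [0, 0, 0], [0, 0, 0], [0, 0, 0], [0, 0, 0], [0, 0, 0], [0, 0, 0], [0, 0, 0]]' --hand '[0.9, 0.9, 0.9, 0.9, 0.9, 0, 0, 0, 0, 0]'

```text
clock: 12.22
eef_pos: [0.4076, 0.1681, 0.2061]
tool_rot: [0.0, 0.786, 0.618, 0.002]
force: [-0.0, 0.4, 6.2]
gripper_width: 0.0334
```

>>> servo_tool --travel '[[0, 0, 0], [0, 0, 0], [0, 0, 0], [0, 0, 0], [0, 0, 0]]' --dr '[[0, 0, 0], [0, 0, 0], [0, 0, 0], [0, 0, 0], [0, 0, 0]]' --hand '[0, 0, 0, 0, 0]'

```text
clock: 12.63
eef_pos: [0.4076, 0.1681, 0.2061]
tool_rot: [0.0, 0.786, 0.618, 0.002]
force: [0.4, -0.1, 5.5]
gripper_width: 0.0335
```

```bash
python3 - <<'E'
from h import *
tgt((.5745,-.296,.33))
E
```

```text
tcp [0.4076 0.1681 0.2061] t 12.63 F [ 0.4 -0.1  5.5] w 0.0335 -> units [-16.46  10.87  -4.97]
```

>>> servo_tool --travel '[[0, 0, -1.0], [0, 0, -2.2], [0, 0, -3.5], [-0.6, 0.3, -4.6], [-2.0, 1.1, -5.0], [-3.3, 1.9, -5.0], [-4.6, 2.6, -5.0], [-5.9, 3.4, -5.0], [-7.2, 4.1, -5.0], [-8.5, 4.8, -5.0]]' --dr '[[0, 0, 0], [0, 0, 0], [0, 0, 0], [0, 0, 0], [0, 0, 0], [0, 0, 0], [0, 0, 0], [0, 0, 0], [0, 0, 0], [0, 0, 0]]' --hand '[0, 0, 0, 0, 0, 0, 0, 0, 0, 0]'

```text
clock: 13.47
eef_pos: [0.4731, -0.0688, 0.3298]
tool_rot: [-0.0, 0.786, 0.618, 0.0]
force: [1.0, 0.3, -1.2]
gripper_width: 0.0336
```

>>> servo_tool --travel '[[-1.3, 0.8, 0], [-2.6, 1.5, 0], [-3.9, 2.2, 0], [-5.2, 3.0, 0], [-6.5, 3.7, 0], [-7.8, 4.5, 0], [-9.1, 5.2, 0], [-10.4, 5.9, 0], [-11.5, 6.6, 0], [-11.9, 6.8, 0]]' --dr '[[0, 0, 0], [0, 0, 0], [0, 0, 0], [0, 0, 0], [0, 0, 0], [0, 0, 0], [0, 0, 0], [0, 0, 0], [0, 0, 0], [0, 0, 0]]' --hand '[0, 0, 0, 0, 0, 0, 0, 0, 0, 0]'

```text
clock: 14.3
eef_pos: [0.5672, -0.4017, 0.3284]
tool_rot: [0.001, 0.788, 0.616, -0.002]
force: [-0.0, -0.9, -1.2]
gripper_width: 0.0335
```

>>> servo_tool --travel '[[0, 0, 0], [0, 0, 0], [0, 0, 0]]' --dr '[[0, 0, 0], [0, 0, 0], [0, 0, 0]]' --hand '[0, 0, 0]'

```text
clock: 14.55
eef_pos: [0.5687, -0.3947, 0.3292]
tool_rot: [-0.001, 0.786, 0.619, 0.001]
force: [1.6, 0.5, -1.0]
gripper_width: 0.0333
```

```bash
python3 - <<'E'
from h import *
tgt((.570,-.396,.212))
snap('wrist','pics/l_w.png',[E0['tray']],k=1.5)
snap('side','pics/l_d.png',[E0['tray']],k=2,roi=(150,180,300,204))
E
```

```text
tcp [ 0.5687 -0.3947  0.3292] t 14.55 F [ 1.6  0.5 -1. ] w 0.0333 -> units [-0.05  0.07  4.69]
```

View pics/l_w.png

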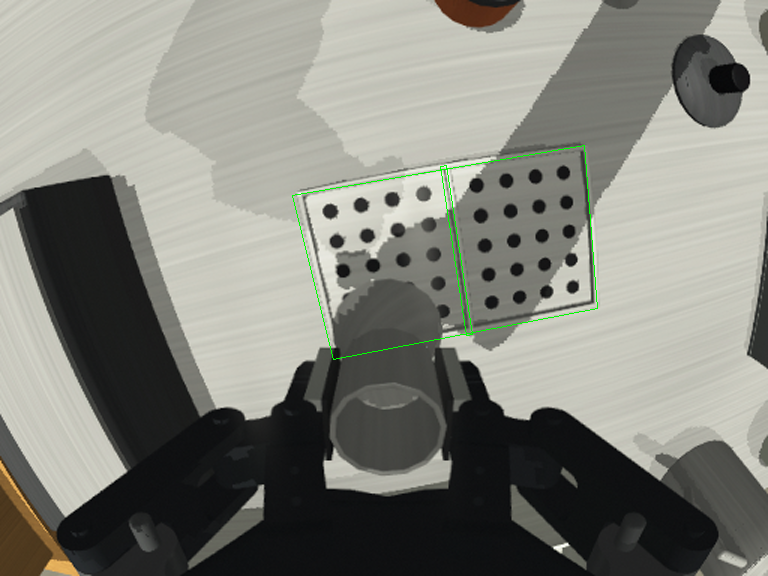

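View pics/l_d.png

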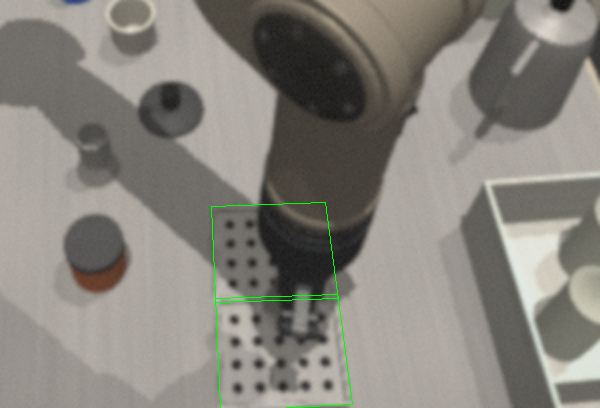

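>>> servo_tool --travel '[[-0.05, 0.05, 1.0], [-0.05, 0.05, 2.2], [-0.05, 0.05, 3.4], [-0.05, 0.05, 4.2], [-0.05, 0.05, 4.6], [-0.05, 0.05, 4.75], [-0.05, 0.05, 4.75], [-0.05, 0.05, 4.75], [-0.05, 0.05, 4.75], [-0.05, 0.05, 4.75]]' --dr '[[0, 0, 0], [0, 0, 0], [0, 0, 0], [0, 0, 0], [0, 0, 0], [0, 0, 0], [0, 0, 0], [0, 0, 0], [0, 0, 0], [0, 0, 0]]' --hand '[0, 0, 0, 0, 0, 0, 0, 0, 0, 0]'

```text
clock: 15.48
eef_pos: [0.5698, -0.398, 0.2122]
tool_rot: [0.001, 0.786, 0.618, 0.0]
force: [-0.5, -0.7, -1.4]
gripper_width: 0.0331
```

```bash
python3 - <<'E'
from h import *
tgt((.570,-.396,.2105))
E
```

```text
tcp [ 0.5698 -0.398   0.2122] t 15.48 F [-0.5 -0.7 -1.4] w 0.0331 -> units [ 0.08 -0.01  0.07]
```

>>> servo_tool --travel '[[0, 0, 0.06], [0, 0, 0.06], [0, 0, 0.06], [0, 0, 0.06], [0, 0, -0.5], [0, 0, -1.2], [0, 0, -2.2], [0, 0, -3.4], [0, 0, -4.0]]' --dr '[[0, 0, 0], [0, 0, 0], [0, 0, 0], [0, 0, 0], [0, 0, 0], [0, 0, 0], [0, 0, 0], [0, 0, 0], [0, 0, 0]]' --hand '[0, 0.7, 0.7, 0.7, 0.7, 0.7, 0.7, 0.7, 0.7]'

```text
clock: 16.23
eef_pos: [0.5698, -0.3986, 0.3165]
tool_rot: [0.003, 0.786, 0.618, 0.001]
force: [1.2, 0.0, 0.0]
gripper_width: 0.0595
```

```bash
python3 - <<'E'
from h import *
tgt((.3965,-.181,.30))
snap('wrist','pics/m_w.png',[],k=1.5)
E
```

```text
tcp [ 0.5698 -0.3986  0.3165] t 16.23 F [1.2 0.  0. ] w 0.0595 -> units [ 6.83 -8.79  0.58]
```

View pics/m_w.png

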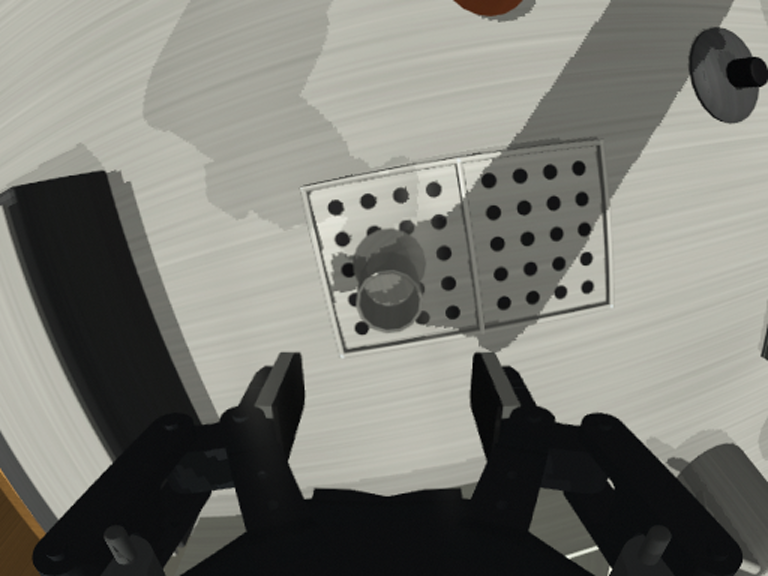

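The first jigger stands upright on the far half at (388,290). On to the second grey one.

>>> servo_tool --travel '[[0.8, -1.0, 0], [1.6, -2.1, 0], [2.5, -3.2, 0], [3.4, -4.4, 0], [4.3, -5.5, 0], [5.2, -6.6, 0.2], [6.0, -7.7, 0.5], [6.8, -8.8, 0.8], [6.8, -8.8, 0.8], [6.8, -8.8, 0.8]]' --dr '[[0, 0, 0], [0, 0, 0], [0, 0, 0], [0, 0, 0], [0, 0, 0], [0, 0, 0], [0, 0, 0], [0, 0, 0], [0, 0, 0], [0, 0, 0]]' --hand '[0.9, 0.9, 0.9, 0.9, 0.9, 0.9, 0.9, 0.9, 0.9, 0.9]'

```text
clock: 17.12
eef_pos: [0.3939, -0.1791, 0.2907]
tool_rot: [-0.001, 0.785, 0.619, 0.0]
force: [1.4, -1.2, 0.2]
gripper_width: 0.0765
```

>>> servo_tool --travel '[[0, 0, 0], [0, 0, 0], [0, 0, 0]]' --dr '[[0, 0, 0], [0, 0, 0], [0, 0, 0]]' --hand '[0.9, 0.9, 0.9]'

```text
clock: 17.37
eef_pos: [0.3966, -0.182, 0.2919]
tool_rot: [0.001, 0.786, 0.618, 0.0]
force: [0.1, 0.5, -0.1]
gripper_width: 0.0772
```

```bash
python3 - <<'E'
from h import *
tgt((.3965,-.181,.207))
snap('wrist','pics/n_w.png',[('jigger',(.3965,-.181)),E0['lid']],k=2,roi=(60,50,390,290))
E
```

```text
tcp [ 0.3966 -0.182   0.2919] t 17.37 F [ 0.1  0.5 -0.1] w 0.0772 -> units [ 0.04 -0.02  3.39]
```

View pics/n_w.png

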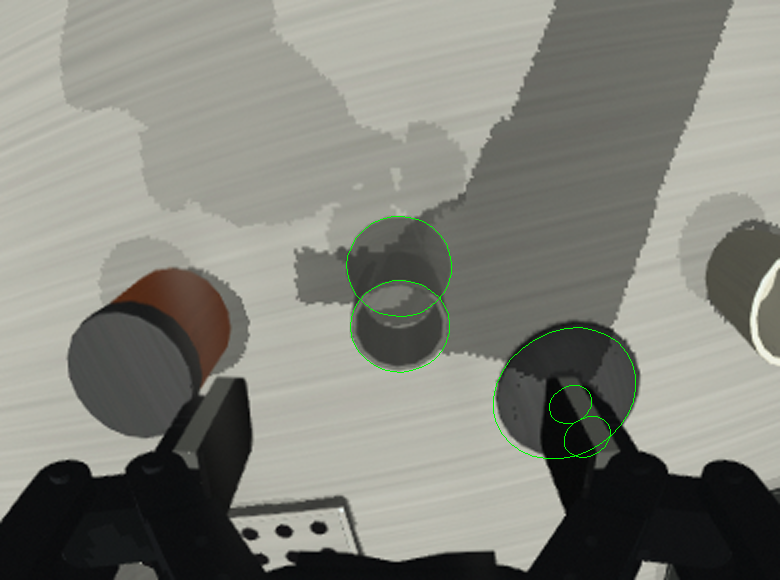

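>>> servo_tool --travel '[[0.04, 0.0, 1.0], [0.04, 0.0, 2.0], [0.04, 0.0, 3.0], [0.04, 0.0, 3.45], [0.04, 0.0, 3.45], [0.04, 0.0, 3.45], [0.04, 0.0, 3.45], [0.04, 0.0, 3.45], [0.04, 0.0, 3.45], [0.04, 0.0, 3.45]]' --dr '[[0, 0, 0], [0, 0, 0], [0, 0, 0], [0, 0, 0], [0, 0, 0], [0, 0, 0], [0, 0, 0], [0, 0, 0], [0, 0, 0], [0, 0, 0]]' --hand '[0.9, 0.9, 0.9, 0.9, 0.9, 0, 0, 0, 0, 0]'

```text
clock: 18.25
eef_pos: [0.3966, -0.1802, 0.206]
tool_rot: [0.001, 0.786, 0.618, 0.001]
force: [-0.8, 0.5, 5.8]
gripper_width: 0.0336
```

>>> servo_tool --travel '[[0, 0, 0], [0, 0, 0], [0, 0, 0], [0, 0, 0], [0, 0, 0]]' --dr '[[0, 0, 0], [0, 0, 0], [0, 0, 0], [0, 0, 0], [0, 0, 0]]' --hand '[0, 0, 0, 0, 0]'

```text
clock: 18.67
eef_pos: [0.3966, -0.1802, 0.206]
tool_rot: [0.001, 0.786, 0.618, 0.001]
force: [-0.7, -0.1, 6.9]
gripper_width: 0.0335
```

```bash
python3 - <<'E'
from h import *
tgt((.574,-.296,.30))
E
```

```text
tcp [ 0.3966 -0.1802  0.206 ] t 18.67 F [-0.7 -0.1  6.9] w 0.0335 -> units [-2.83  8.   -3.73]
```

>>> servo_tool --travel '[[0, 0, -1.0], [0, 0, -2.2], [0, 0, -3.4], [-0.4, 1.2, -4.0], [-0.8, 2.4, -4.0], [-1.3, 3.7, -4.0], [-1.7, 5.0, -4.0], [-2.2, 6.3, -4.0], [-2.6, 7.4, -4.0], [-2.8, 8.0, -4.0]]' --dr '[[0, 0, 0], [0, 0, 0], [0, 0, 0], [0, 0, 0], [0, 0, 0], [0, 0, 0], [0, 0, 0], [0, 0, 0], [0, 0, 0], [0, 0, 0]]' --hand '[0, 0, 0, 0, 0, 0, 0, 0, 0, 0]'

```text
clock: 19.5
eef_pos: [0.5758, -0.2963, 0.304]
tool_rot: [0.001, 0.786, 0.618, -0.0]
force: [-0.1, -0.1, -0.1]
gripper_width: 0.0335
```

>>> servo_tool --travel '[[0, 0, 0], [0, 0, 0], [0, 0, 0]]' --dr '[[0, 0, 0], [0, 0, 0], [0, 0, 0]]' --hand '[0, 0, 0]'

```text
clock: 19.75
eef_pos: [0.5729, -0.2944, 0.3042]
tool_rot: [-0.001, 0.786, 0.618, -0.0]
force: [0.3, 0.1, -1.2]
gripper_width: 0.0336
```

```bash
python3 - <<'E'
from h import *
tgt((.574,-.294,.2105))
snap('wrist','pics/o_w.png',[E0['tray']],k=1.5)
E
```

```text
tcp [ 0.5729 -0.2944  0.3042] t 19.75 F [ 0.3  0.1 -1.2] w 0.0336 -> units [0.02 0.05 3.75]
```

View pics/o_w.png

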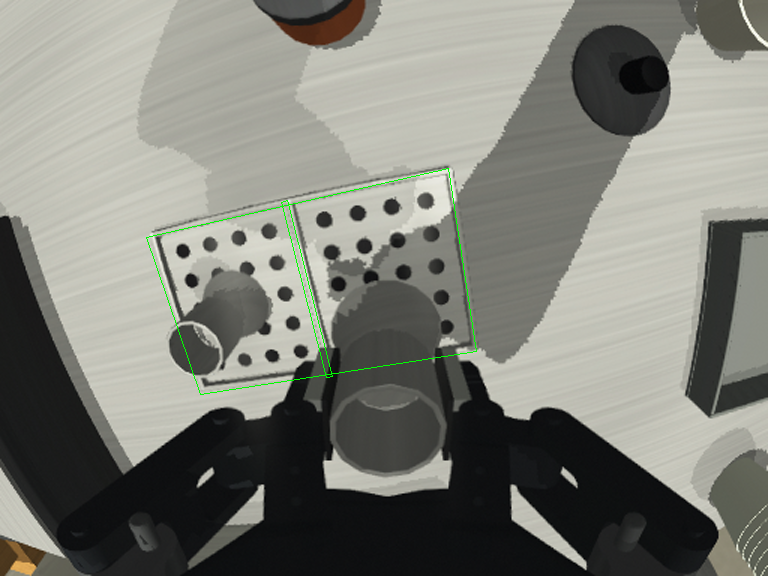

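>>> servo_tool --travel '[[0, 0, 1.0], [0, 0, 2.2], [0, 0, 3.2], [0, 0, 3.6], [0, 0, 3.78], [0, 0, 3.78], [0, 0, 3.78], [0, 0, 3.78], [0, 0, 3.78]]' --dr '[[0, 0, 0], [0, 0, 0], [0, 0, 0], [0, 0, 0], [0, 0, 0], [0, 0, 0], [0, 0, 0], [0, 0, 0], [0, 0, 0]]' --hand '[0, 0, 0, 0, 0, 0, 0, 0, 0]'

```text
clock: 20.55
eef_pos: [0.574, -0.2949, 0.2111]
tool_rot: [0.001, 0.786, 0.618, 0.0]
force: [-0.7, 0.6, -1.2]
gripper_width: 0.0333
```

>>> servo_tool --travel '[[0, 0, 0.04], [0, 0, 0.04], [0, 0, 0.04], [0, 0, 0.04], [0, 0, -0.5], [0, 0, -1.2], [0, 0, -2.2], [0, 0, -3.4], [0, 0, -4.0]]' --dr '[[0, 0, 0], [0, 0, 0], [0, 0, 0], [0, 0, 0], [0, 0, 0], [0, 0, 0], [0, 0, 0], [0, 0, 0], [0, 0, 0]]' --hand '[0, 0.7, 0.7, 0.7, 0.7, 0.7, 0.7, 0.7, 0.7]'

```text
clock: 21.3
eef_pos: [0.5743, -0.2957, 0.3152]
tool_rot: [0.003, 0.786, 0.618, 0.001]
force: [1.1, -0.7, 1.4]
gripper_width: 0.0596
```

```bash
python3 - <<'E'
from h import *
tgt((.4815,-.1145,.27))
snap('wrist','pics/p_w.png',[],k=1.5)
E
```

```text
tcp [ 0.5743 -0.2957  0.3152] t 21.3 F [ 1.1 -0.7  1.4] w 0.0596 -> units [ 6.17 -5.33  1.76]
```

View pics/p_w.png

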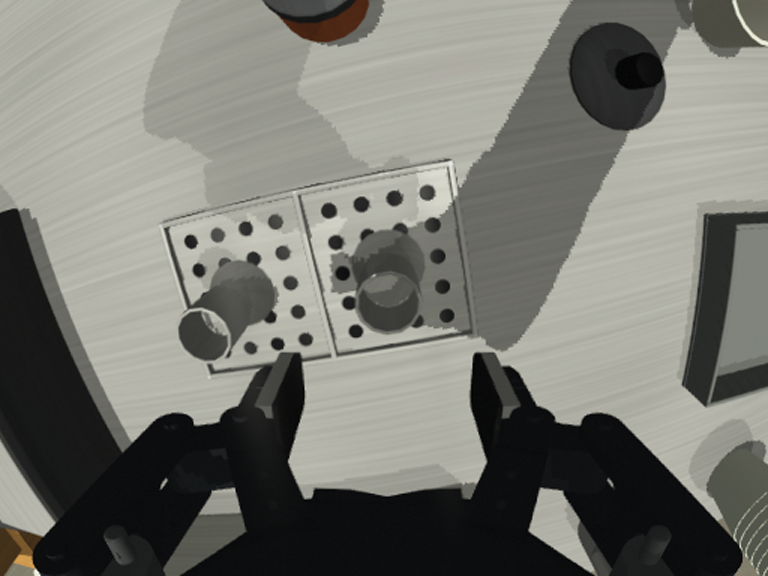

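Both jiggers stand on the tray, one on each side of the rib ((230,300) and (388,285)). Now the lid.

>>> servo_tool --travel '[[0.8, -0.7, 0], [1.6, -1.4, 0], [2.5, -2.1, 0], [3.4, -2.9, 0], [4.3, -3.7, 0.4], [5.2, -4.5, 0.9], [6.2, -5.3, 1.3], [6.2, -5.3, 1.3], [6.2, -5.3, 1.3], [6.2, -5.3, 1.3]]' --dr '[[0, 0, 0], [0, 0, 0], [0, 0, 0], [0, 0, 0], [0, 0, 0], [0, 0, 0], [0, 0, 0], [0, 0, 0], [0, 0, 0], [0, 0, 0]]' --hand '[0.7, 0.7, 0.7, 0.7, 0.7, 0.7, 0.7, 0.7, 0.7, 0.7]'

```text
clock: 22.18
eef_pos: [0.4819, -0.1136, 0.2786]
tool_rot: [0.001, 0.786, 0.618, 0.0]
force: [0.2, -0.1, 0.2]
gripper_width: 0.06
```

```bash
python3 - <<'E'
from h import *
tgt((.4815,-.1145,.19))
cm=snap('wrist','pics/q_w.png',[E0['lid']],k=2,roi=(60,50,390,290))
crop(cv2.imread('raw_q_w.png'),180,140,160,110,5,'pics/q_wc.png',10)
E
```

```text
tcp [ 0.4819 -0.1136  0.2786] t 22.18 F [ 0.2 -0.1  0.2] w 0.06 -> units [-0.04 -0.01  3.54]
```

View pics/q_w.png

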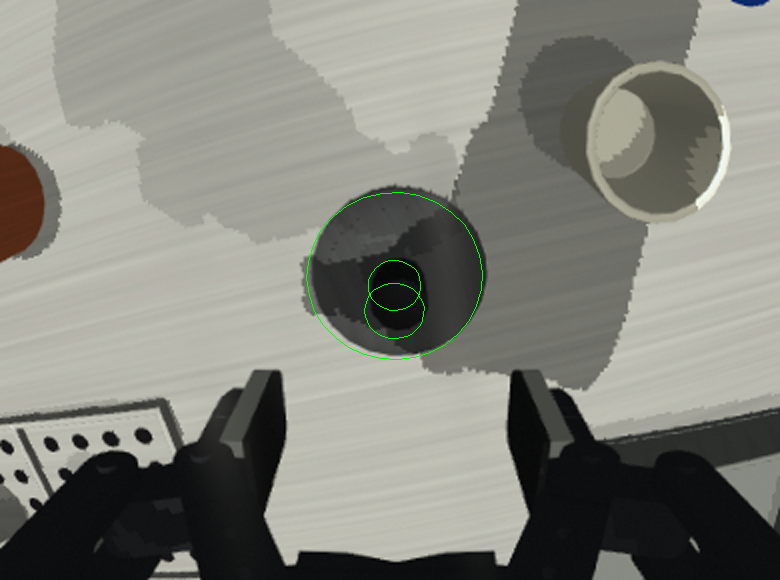

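>>> servo_tool --travel '[[0, -0.1, 1.0], [0, -0.1, 2.0], [0, -0.1, 3.0], [0, -0.1, 3.6], [0, -0.1, 3.6], [0, -0.1, 3.6], [0, -0.1, 3.6], [0, -0.1, 3.6], [0, -0.1, 3.6], [0, -0.1, 3.6]]' --dr '[[0, 0, 0], [0, 0, 0], [0, 0, 0], [0, 0, 0], [0, 0, 0], [0, 0, 0], [0, 0, 0], [0, 0, 0], [0, 0, 0], [0, 0, 0]]' --hand '[0.7, 0.7, 0.7, 0.7, 0.7, 0, 0, 0, 0, 0]'

```text
clock: 23.07
eef_pos: [0.4801, -0.1132, 0.1895]
tool_rot: [0.002, 0.786, 0.618, 0.001]
force: [-0.1, -0.6, 5.9]
gripper_width: 0.02
```

>>> servo_tool --travel '[[0, 0, 0], [0, 0, 0], [0, 0, 0], [0, 0, 0], [0, 0, 0]]' --dr '[[0, 0, 0], [0, 0, 0], [0, 0, 0], [0, 0, 0], [0, 0, 0]]' --hand '[0, 0, 0, 0, 0]'

```text
clock: 23.48
eef_pos: [0.4801, -0.1131, 0.1895]
tool_rot: [0.002, 0.786, 0.618, 0.001]
force: [-0.6, -0.2, 6.6]
gripper_width: 0.02
```

```bash
python3 - <<'E'
from h import *
tgt((.674,.012,.30))
snap('wrist','pics/r_w.png',[],k=1.5)
E
```

```text
tcp [ 0.4801 -0.1131  0.1895] t 23.48 F [-0.6 -0.2  6.6] w 0.02 -> units [ 6.69  6.38 -4.39]
```

View pics/r_w.png

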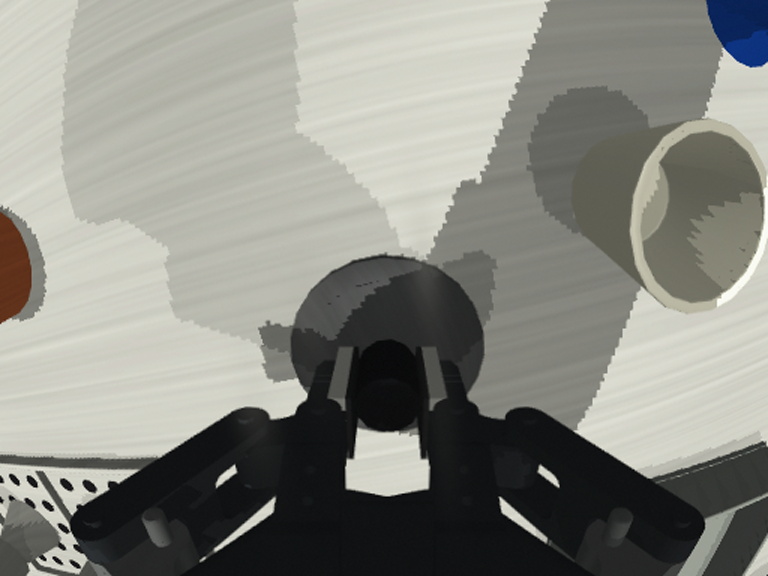

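>>> servo_tool --travel '[[0, 0, -1.0], [0, 0, -2.2], [0, 0, -3.4], [1.0, 1.0, -4.0], [2.0, 2.0, -4.0], [3.0, 3.0, -4.0], [4.1, 4.0, -4.0], [5.2, 5.0, -4.0], [6.2, 5.9, -4.0], [6.7, 6.4, -4.0]]' --dr '[[0, 0, 0], [0, 0, 0], [0, 0, 0], [0, 0, 0], [0, 0, 0], [0, 0, 0], [0, 0, 0], [0, 0, 0], [0, 0, 0], [0, 0, 0]]' --hand '[0, 0, 0, 0, 0, 0, 0, 0, 0, 0]'

```text
clock: 24.37
eef_pos: [0.6763, 0.0177, 0.2871]
tool_rot: [-0.001, 0.784, 0.62, 0.002]
force: [0.4, 0.8, -0.7]
gripper_width: 0.0203
```

>>> servo_tool --travel '[[0, 0, 0], [0, 0, 0], [0, 0, 0]]' --dr '[[0, 0, 0], [0, 0, 0], [0, 0, 0]]' --hand '[0, 0, 0]'

```text
clock: 24.62
eef_pos: [0.6732, 0.0117, 0.2874]
tool_rot: [-0.0, 0.786, 0.618, -0.001]
force: [0.5, -0.1, -0.7]
gripper_width: 0.0201
```

```bash
python3 - <<'E'
from h import *
tgt((.674,.012,.1945))
print(onz('side',405,236,0),onz('side',375,186,0))
snap('wrist','pics/s_w.png',[E0['tub']],k=1.5);snap('side','pics/s_d.png',[E0['tub']],k=2.5,roi=(230,90,240,180))
E
```

```text
tcp [0.6732 0.0117 0.2874] t 24.62 F [ 0.5 -0.1 -0.7] w 0.0201 -> units [0.03 0.03 3.72]
[ 0.87103323 -0.1485445   0.        ] [0.84029974 0.00260027 0.        ]
```

View pics/s_w.png

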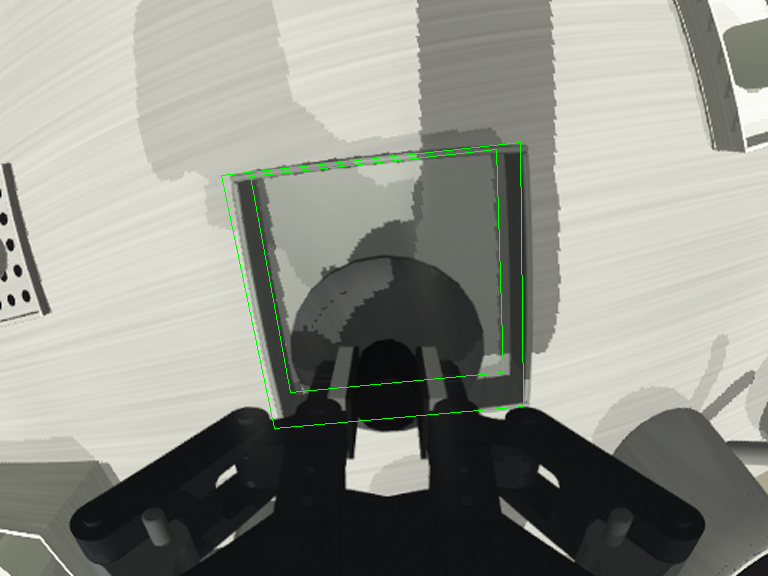

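View pics/s_d.png

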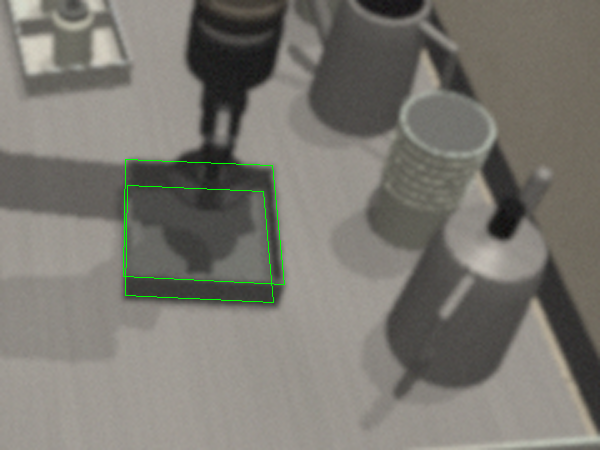

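>>> servo_tool --travel '[[0.1, 0, 0.9], [0.1, 0, 1.8], [0.1, 0, 2.7], [0.1, 0, 3.3], [0.1, 0, 3.6], [0.1, 0, 3.73], [0.1, 0, 3.73], [0.1, 0, 3.73], [0.1, 0, 3.73]]' --dr '[[0, 0, 0], [0, 0, 0], [0, 0, 0], [0, 0, 0], [0, 0, 0], [0, 0, 0], [0, 0, 0], [0, 0, 0], [0, 0, 0]]' --hand '[0, 0, 0, 0, 0, 0, 0, 0, 0]'

```text
clock: 25.47
eef_pos: [0.6752, 0.0149, 0.196]
tool_rot: [0.001, 0.786, 0.618, 0.001]
force: [-0.1, -0.1, -0.4]
gripper_width: 0.02
```

```bash
python3 - <<'E'
from h import *
tgt((.6735,.013,.1938))
E
```

```text
tcp [0.6752 0.0149 0.196 ] t 25.47 F [-0.1 -0.1 -0.4] w 0.02 -> units [-0.09 -0.05  0.09]
```

>>> servo_tool --travel '[[0, 0, 0.09], [0, 0, 0.09], [0, 0, 0.09], [0, 0, 0.09], [0, 0, 0.09], [0, 0, -0.4], [0, 0, -1.2], [0, 0, -2.2], [0, 0, -3.4], [0, 0, -4.6]]' --dr '[[0, 0, 0], [0, 0, 0], [0, 0, 0], [0, 0, 0], [0, 0, 0], [0, 0, 0], [0, 0, 0], [0, 0, 0], [0, 0, 0], [0, 0, 0]]' --hand '[0, 0, 0.5, 0.5, 0.5, 0.5, 0.5, 0.5, 0.5, 0.5]'

```text
clock: 26.3
eef_pos: [0.6742, 0.015, 0.3111]
tool_rot: [-0.0, 0.786, 0.618, -0.0]
force: [0.5, 0.4, 0.6]
gripper_width: 0.0427
```

>>> servo_tool --travel '[[-0.5, -1.0, -1], [-1.0, -2.0, -2], [-1.5, -3.0, -3], [-2, -4, -3.5], [-2, -4, -3.5], [-2, -4, -3.5]]' --dr '[[0, 0, 0], [0, 0, 0], [0, 0, 0], [0, 0, 0], [0, 0, 0], [0, 0, 0]]' --hand '[0.5, 0.5, 0.5, 0.5, 0.5, 0.5]'

```text
clock: 26.8
eef_pos: [0.5647, -0.0109, 0.3994]
tool_rot: [0.001, 0.786, 0.618, 0.002]
force: [1.2, 0.7, -0.3]
gripper_width: 0.0426
```

```bash
python3 - <<'E'
from h import *
tgt((.5,0,.4))
snap('wrist','pics/t_w.png',[],k=1.5);snap('side','pics/t_d.png',[],k=1.5);snap('scene','pics/t_s.png',[],k=1.5)
E
```

```text
tcp [ 0.5647 -0.0109  0.3994] t 26.8 F [ 1.2  0.7 -0.3] w 0.0426 -> units [-0.19 -2.62 -0.03]
```

View pics/t_w.png

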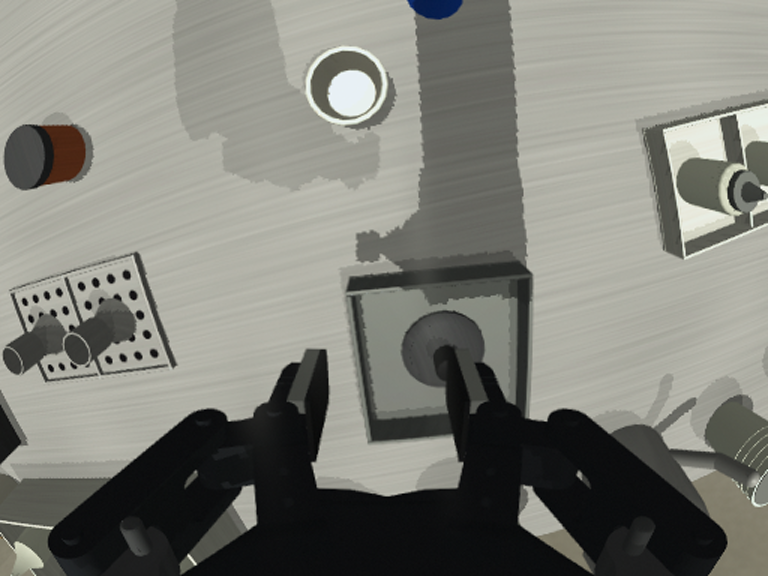

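View pics/t_d.png

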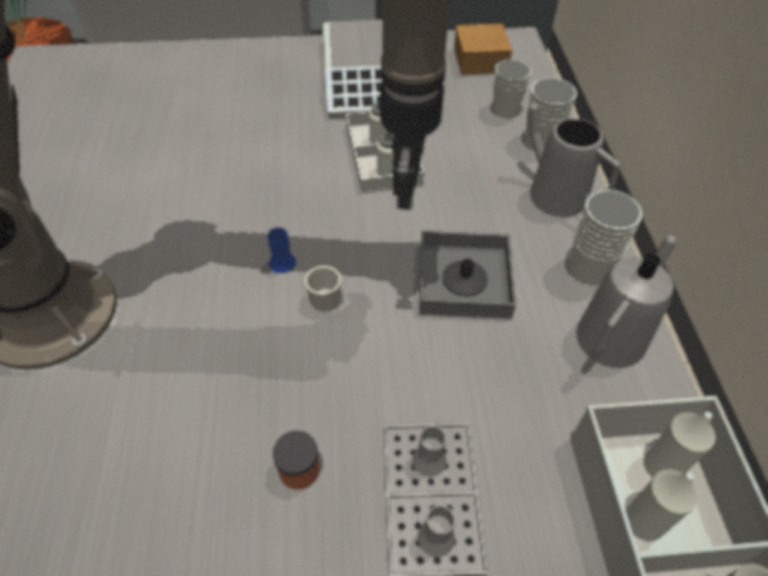

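View pics/t_s.png

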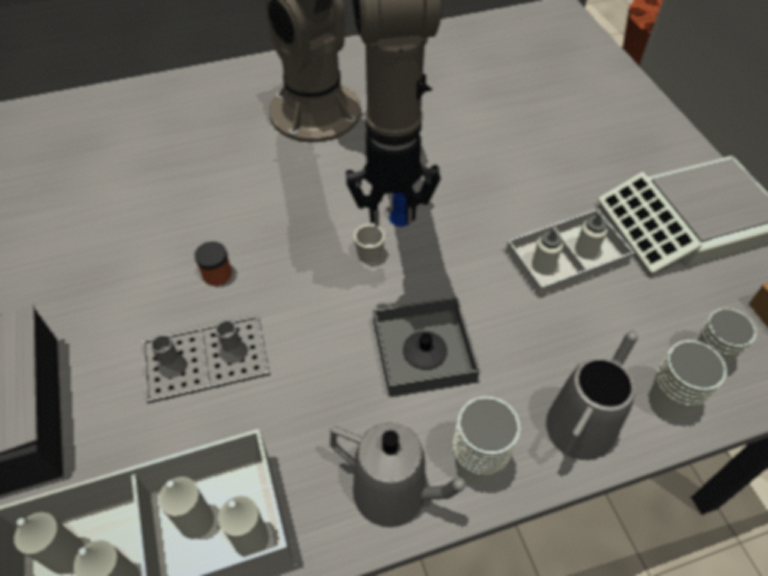

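All placed: bottles in both bays (scene (548,252), (592,235)), jiggers on both halves ((170,355), (232,342)), and the lid flat in the tub at (426,348). The cup, tin and blue jigger look unmoved.

```bash
python3 - <<'E'
from cell import env, read_state
print(read_state()['clock']); print(env.close_job())
E
```

```text
26.95
the job is handed in; nothing more can be done
None
```

The job is done and handed in at 26.95 s, well inside the 109 s limit. It was done in the order asked:
- **Bottles:** one stands upright in each bay of the steel pan.
- **Jiggers:** the two steel ones stand foot down on the drip tray, one on each side of the rib. The blue look-alike was left alone.
- **Lid:** it lies flat, knob up, on the floor of the grey tub.

The last pictures from all three cameras show every item in its place. The sample cup and tea tin look to be where they stood, and the gripper is open and clear of everything. The largest contact force I read was about 7 N, while gripping.

The cameras disagreed by about 2 to 6 mm on where some things were (first bottle, pan and lid). I corrected with the wrist camera before each grasp, and nothing had to be redone. No check failed, but the handover gives no verdict.

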